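# Hang the lantern, unlatch the gift case and hold its lid at 60 degrees

## Task

The last cake fork is about to be put away in the gift case, so the case has to be held open, but the folding lantern is standing on its lid: first hang the lantern by its handle on the hook of the stand and let go of it. Then swing both lever latches on the front of the case out and down, raise the lid to 60 degrees from closed and finish still holding it there, because it falls shut if it is let go. Do not drop the lantern, and leave the other things on the sideboard where they are.

Things in the scene. Friction and masses are not known exactly. Their poses are not given: they have to be found in the camera images.
- lantern: plastic folding lantern, unfolded, loose, about 0.17 kg, standing on the case's lid. Origin: centre of its underside, z up. Drum 84 mm across (petrol-blue foot and cap, cream concertina between), 90 mm tall; a stiff upright orange handle above it to 144 mm: two flat vertical legs at y = +-22 mm (48 mm over their outer faces, 4 mm thick, 14 mm wide in x) and a slightly peaked top strap.
- bail (a point): middle of the underside of the handle's top strap, where it sits on a hook: 140 mm above the lantern's underside. The opening below it is 40 mm wide in y, 50 mm tall, and open along the lantern's x. Axes as the lantern's.
- stand: fixed hanging stand of dark steel: round foot (radius 62 mm, 12 mm high), upright stem 12 mm thick, 226 mm tall over its ball top, and a round arm 8 mm thick running 101 mm from the stem along the stand's own -x to an upturned tip with a small brass ball. Origin: centre of the foot's underside, on the stem's axis.
- hook_seat (a point): top of the arm in the middle of its nearly level trough, 75 mm from the stem along the stand's -x and 214 mm up; the trough runs about 13 mm to either side of it before the tip rises. Axes as the stand's.
- hook_tip (a point): top of the ball on the hook's upturned tip, 101 mm from the stem along the stand's -x, 229 mm up, so 15 mm above the seat
- case: fixed aluminium gift case, 170 mm deep (x), 250 mm wide (y), 100 mm tall in all: base 60 mm, lid 40 mm. Origin: centre of its underside; its -x side is the front, with the latches and the pull; the hinge is along the back. The lid's top is flat.
- lid (a joint): angle of the lid, rad: 0 shut, 1.047 is 60 degrees, stop at 1.75. It turns freely (lid 0.42 kg) and falls shut when let go. It cannot be lifted while either latch is closed.
- hinge (a point): middle of the lid's hinge line, which runs along the case's y: 85 mm behind the case's origin (case +x) and 60 mm up
- pull (a point): grip point of the lid's pull, a rigid dark bow in the middle of the lid's front: 44 mm wide (y) over its two arms, 10 mm thick, 40 mm out from the lid's front face; the point is midway between the arms, 26 mm out. Lid shut: 196 mm in front of the hinge line, 25 mm above it, 85 mm up. Pinched across its arms from above, it turns between the fingers as the lid rises. Axes turn with the lid.
- latch_left (a joint): angle of the lever latch at the case's +y end of its front, rad: 0 closed (upright against the case), grows as its top swings out (case -x) and down, stop at 1.4. It stays where it is left (stiff hinge, some 2 N at the tab). It no longer holds the lid from about 0.3 on; it counts as open above 0.8.
- latch_left_tab (a point): pressing point on top of that lever's black thumb tab (28 mm wide, 26 mm long, flaring out and a little up). The lever's pivot runs along the case's y, 86 mm in front of the case's origin, 88 mm to its +y side, 45 mm up; closed, this point is 24.5 mm in front of the pivot and 46 mm above it. Axes turn with the lever.
- latch_right (a joint): the same for the lever latch at the case's -y end
- latch_right_tab (a point): the same pressing point on that lever; its pivot is 88 mm to the -y side of the case's origin
- bowl: celadon (pale green) ceramic bowl, 132 mm across, 55 mm tall; origin at the centre of its underside; to be left alone
- dish: small clear glass dish, 90 mm across, 26 mm tall; to be left alone
- caddy: cream lidded jar, 72 mm across, 100 mm tall; to be left alone
- fork: stainless steel cake fork lying flat, 150 mm long, 4 mm thick, along its own x; to be left alone
Mind the look-alikes: they are no part of the job. Leave any red look-alike of the stand alone.

How it is judged:
By the outcome, as a careful person would: the job done as asked, in the order asked, and still so for the second after the job is handed in, while the arm keeps its last pose, push and grip.
It also fails if it takes over 69 s, if anything falls off the work surface, if the arm or the gripper's body presses on something with over 40 N, if the wrist force passes 120 N, or if a joint passes its speed limit or range.

## Robot

A 7-joint arm with a two-finger parallel gripper is mounted at the origin on the work surface. World frame = base frame: x ahead of the robot, y to its left, z up, the work surface at z = 0. Lengths are in m, angles in rad, forces in N, time in s.
With the tool pointing down it reaches from about 0.4 to 0.875 m from the base axis. Payload 19.3 kg.
Tool frame: the origin (TCP) lies midway between the tips of the shut fingers; the grasp point (between the pads) lies 19 mm behind it; z points along the fingers, y is the direction in which the jaws open and shut (so a half turn about z gives the same grasp; the last joint's range is limited). The gripper opens to 85 mm and grips with 20 to 120 N. Pads are 22 mm wide; open, the fingers measure 114 mm over their backs; the gripper's body (76 mm by 85 mm) begins 54 mm behind the grasp point. The pads swing forward as they close: fully open they stand 13 mm farther back than shut.
Start: joints at [-1.251, 0.521, -0.036, 1.599, 0.021, 1.021, -0.113], TCP at [0.238, 0.578, 0.231] pointing down, gripper open.
Joint ranges: [-2.91, 2.91], [-0.3, 2.13], [-1.5, 1.42], [0.17, 2.43], [-1.26, 4.41], [0.16, 1.93], [-2.52, 2.52]. Speed limits (rad/s): [1.89, 1.89, 2.39, 2.39, 3.01, 3.01, 3.01].

## Interface

Orientations are given as [roll, pitch, yaw] about the fixed x, y, z axes, in that order (R = Rz(yaw) Ry(pitch) Rx(roll)).
In Python, from bench import r gives the robot as it stands.
- The arm moves only by the tool carry_out, never from a script. Its arguments are lists of equal length, an entry for each row: "gripper": the finger opening in mm, from 0 to 85.4; "travel": the shift along the tool's x, y, z in mm, a list of three; "spin": the turn about the tool's z in units of 8 degrees (1.0 is 8 degrees). A call has 1 to 12 rows; each row shifts and turns the pose as measured when the row begins, along the tool's axes as they then stand; what a row does not reach is not made up. A row lasts 1/8 s, in which the tool goes at most 62.5 mm and 10.7 degrees, less where a joint would pass 70% of its speed; a pose out of reach is approached as far as the arm can. A call with a gripper value outside its range is refused whole. The fingers move at their own pace and stop on an object; "force" is the grip in N (left out, the last holds). Time passes only in rows, so rows that do not move let the fingers close. It gives the time, the measured TCP pose, the force and the opening at its end, in the units of the state.
- r.get_obs(): the state, without advancing time (a new reading comes with each control period).
- r.capture(name): name is "scene" or "top" or "wrist"; returns the picture (420x560x3 uint8, red, green, blue); there is no depth.
- r.camera_info(name): a dict with "intrinsics" (3x3 intrinsics, pixels), "position" and "orientation" of the camera in the world. Camera axes: x right, y up, looking along -z (the intrinsics and any distortion apply to the point x, -y, -z); pixel columns grow to the right and rows downward; lengths in m; the calibration is good to about 2 mm. A picture is of the moment at which its call begins: read the wrist's pose just before it. camera_info takes no time and is no camera call; for the wrist camera it gives the pose at the moment of the call.
- r.finish_job(): hands the job in, once; it reports no verdict.
The state is a dict: "t": time; "joints": joint angles; "joint_velocities": joint speeds; "joint_efforts": joint torques, N m; "ee_pos": TCP position; "eef_rot": TCP orientation; "ft_force": force on the tool from outside, world axes, zero at the start; "ft_torque": the same for the moment, N m; "grip_width": finger opening in m.
Only numpy, scipy, OpenCV 4.12 (cv2) and the standard library are available. Lean on these libraries where they do the work, as an engineer would, in place of code of your own. Each camera call takes 0.05 s, during which the arm holds its last target.

## Working session

There is one attempt and no reset: what is moved stays moved. The work goes in short steps, Python scripts to look and compute and a tool call to move; the robot and the scene stay as the last step left them, time stands still between calls to the robot, and variables do not carry over. Pictures are saved under pics/ and viewed, and the job is handed in when it is done.

Besides the shell and the picture viewer there is one more tool, called after "Call:" as name(argument=value, ...), one argument or row to a line, values as JSON. carry_out: Moves the arm, as the interface text tells. Its arguments: {"type":"object","properties":{"gripper":{"type":"array"},"travel":{"type":"array"},"spin":{"type":"array"},"force":{"type":"number"}},"required":["gripper","travel","spin"]}

```bash
ls -la; mkdir -p pics; python3 - <<'E'
from bench import r
import cv2,numpy as np
np.set_printoptions(precision=4,suppress=True)
o=r.get_obs()
for k,v in o.items(): print(k,v)
for n in ["scene","top","wrist"]:
    c=r.camera_info(n); print(n,c)
    im=r.capture(n); cv2.imwrite(f"pics/{n}0.png",im[:,:,::-1])
E
```

```text
total 12
drwxr-xr-x  3 agent agent 4096 Dec  7 03:22 .
drwxr-xr-x 23 root  root  4096 Dec  7 03:22 ..
drwxr-xr-x  2 agent agent 4096 Dec  7 03:22 pics
t 0.0
joints [-1.2512  0.522  -0.0363  1.6     0.0212  1.0211 -0.1128]
joint_velocities [ 0.0027  0.0002 -0.0017 -0.0001  0.0002 -0.0009 -0.0014]
joint_efforts [  0.001  -92.7122   1.9808 -36.9934   0.018    0.0084  -0.    ]
ee_pos [0.2374 0.5778 0.2307]
eef_rot [-3.1404  0.0001  2.7517]
ft_force [0.9297 0.0275 0.0862]
ft_torque [-0.0348 -0.0343  0.072 ]
grip_width 0.08531049907489884
scene {'intrinsics': array([[463.5443,   0.    , 284.1266],
       [  0.    , 463.5443, 216.4495],
       [  0.    ,   0.    ,   1.    ]]), 'position': array([0.9249, 0.7988, 0.9844]), 'orientation': array([ 0.8054, -0.0175,  2.6518])}
top {'intrinsics': array([[398.9294,   0.    , 282.7088],
       [  0.    , 398.9294, 204.6278],
       [  0.    ,   0.    ,   1.    ]]), 'position': array([0.4293, 0.0277, 1.3032]), 'orientation': array([ 0.0575,  0.0092, -1.5751])}
wrist {'intrinsics': array([[308.0389,   0.    , 278.4494],
       [  0.    , 308.0389, 206.8081],
       [  0.    ,   0.    ,   1.    ]]), 'position': array([0.1695, 0.6055, 0.3732]), 'orientation': array([-0.2917,  0.0019,  1.1813])}
```

View pics/scene0.png

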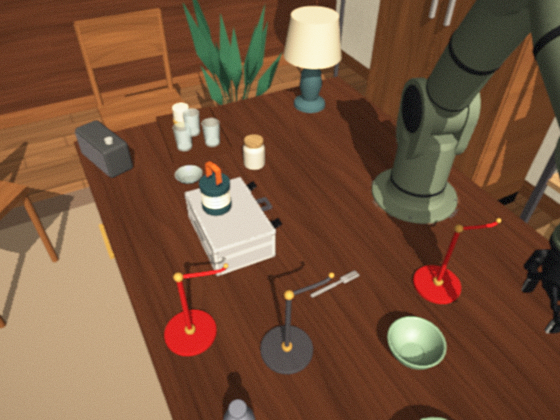

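View pics/top0.png

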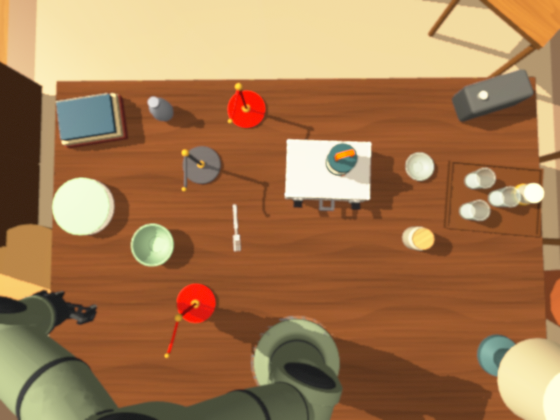

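View pics/wrist0.png

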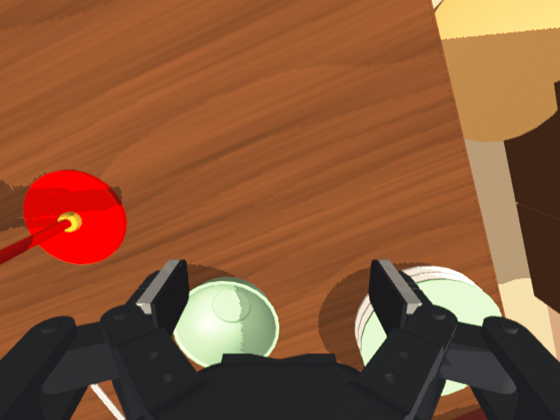

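```bash
cat > h.py <<'E'
import numpy as np,cv2
from scipy.spatial.transform import Rotation as Ro
from scipy.optimize import least_squares
np.set_printoptions(precision=4,suppress=True)
def Rm(rpy): return Ro.from_euler('xyz',rpy).as_matrix()
def proj(c,P):
    P=np.atleast_2d(P); q=(P-c['position'])@Rm(c['orientation'])
    q=q*np.array([1,-1,-1]); u=q@np.array(c['intrinsics']).T
    return u[:,:2]/u[:,2:]
def ray(c,uv,z):
    K=np.array(c['intrinsics']); d=np.linalg.inv(K)@np.array([uv[0],uv[1],1.])*[1,-1,-1]
    d=Rm(c['orientation'])@d; p=np.array(c['position']); return p+d*(z-p[2])/d[2]
def crop(src,dst,x0,y0,w,h,s):
    im=cv2.imread(src)[y0:y0+h,x0:x0+w]
    im=cv2.resize(im,None,fx=s,fy=s,interpolation=cv2.INTER_CUBIC); cv2.imwrite(dst,im)
E
python3 - <<'E'
from h import *
crop('pics/top0.png','pics/t_case.png',270,130,120,90,6)
crop('pics/scene0.png','pics/s_case.png',175,150,120,130,4.6)
crop('pics/top0.png','pics/t_stand.png',170,90,110,110,5)
crop('pics/scene0.png','pics/s_stand.png',250,255,120,120,5)
E
```

```text
(no output)
```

View pics/t_case.png

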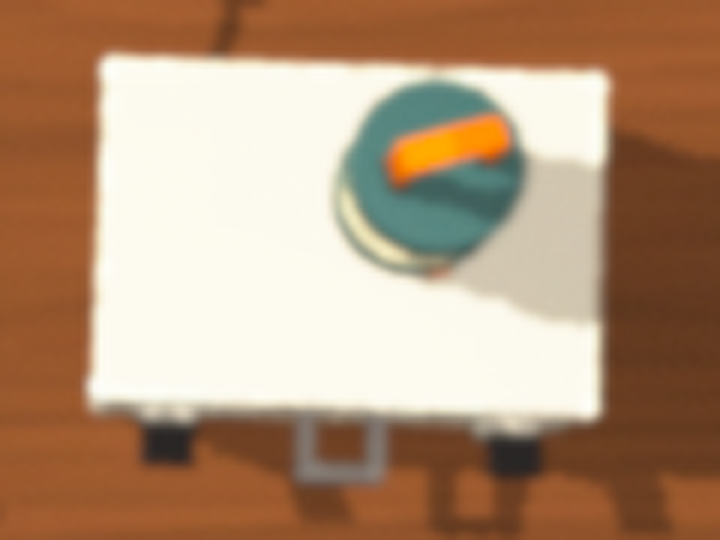

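View pics/s_case.png

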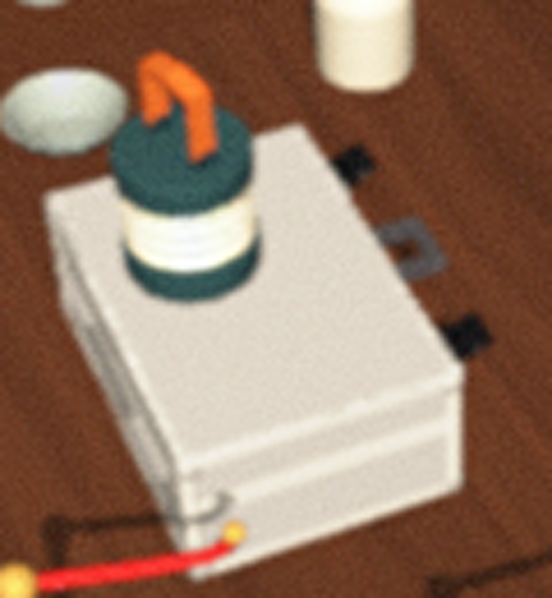

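View pics/t_stand.png

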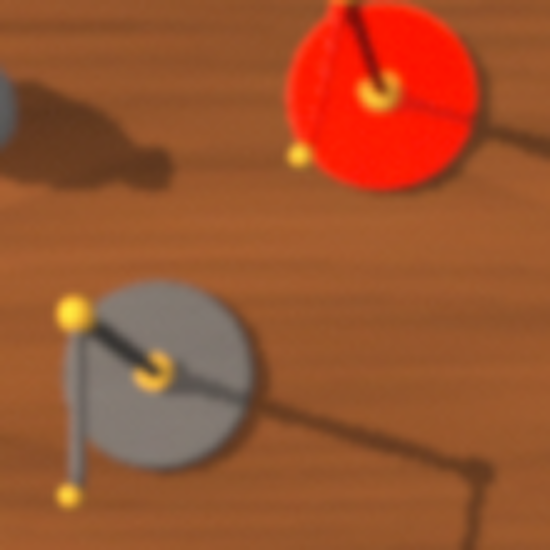

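View pics/s_stand.png

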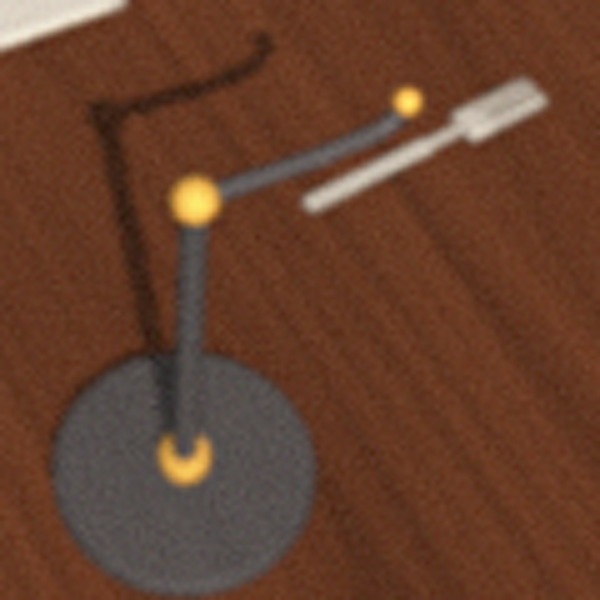

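```bash
cat > fit0.py <<'E'
from h import *
from bench import r
ct=r.camera_info('top'); cs=r.camera_info('scene')
def U(pts,o,s): return (np.array(pts,float)+.5)/s-.5+np.array(o)
def fit(name,loc,tp,ti,sp,si,x0):
    loc=np.array(loc)
    def W(p):
        c,s=np.cos(p[2]),np.sin(p[2]); R=np.array([[c,-s,0],[s,c,0],[0,0,1]])
        return loc@R.T+[p[0],p[1],0]
    f=lambda p:np.concatenate([(proj(ct,W(p)[ti])-tp).ravel(),(proj(cs,W(p)[si])-sp).ravel()])
    q=least_squares(f,x0,loss='soft_l1'); print(name,q.x,'yawdeg',np.degrees(q.x[2])); print(f(q.x).reshape(-1,2)); return q.x
tC,tS=((270,130),6),((170,90),5); sC,sS=((175,150),4.6),((250,255),5)
h,w=.085,.125
loc=[[h,w,.1],[h,-w,.1],[-h,-w,.1],[-h,w,.1],[h,w,0],[-h,w,0],[-.125,.02,.085],[-.125,-.02,.085]]
fit('case',loc,U([[100,55],[608,72],[602,418],[88,405]],*tC),[0,1,2,3],U([[47,197],[300,125],[460,372],[188,462],[195,577],[462,488]],*sC),[1,2,3,0,4,5],[.6,-.1,0])
loc=[[0,0,.218],[-.101,0,.224],[0,0,.012]]
fit('stand',loc,U([[73,313],[68,496],[160,375]],*tS),[0,1,2],U([[195,202],[407,101],[184,473]],*sS),[0,1,2],[.6,.25,0])
loc=[[0,.022,.242],[0,-.022,.242],[0,0,.19]]
fit('lantern',loc,U([[402,165],[496,136],[442,165]],*tC),[0,1,2],U([[205,88],[152,65],[181,160]],*sC),[0,1,2],[.6,-.1,0])
E
python3 fit0.py
```

```text
case [ 0.6058 -0.0982 -0.0367] yawdeg -2.104257389261906
[[ 1.0721  1.4675]
 [-1.4596  1.1027]
 [-1.5845 -0.8584]
 [ 1.2881 -1.3076]
 [ 0.235  -0.2675]
 [-0.1649 -0.1049]
 [ 0.2598 -0.1107]
 [-0.9831  0.4417]
 [ 0.7034  0.2681]
 [-0.3037 -0.4898]]
stand [0.6376 0.308  0.0037] yawdeg 0.2110915955313168
[[-0.048   0.0278]
 [ 0.157  -0.2333]
 [-1.3193 -0.4796]
 [ 0.0773 -0.1435]
 [-0.022   0.1942]
 [ 0.1392 -1.1382]]
lantern [ 0.6251 -0.1288  0.3515] yawdeg 20.14179606984228
[[ 0.1726 -0.0434]
 [-0.1371 -0.9039]
 [-1.5014  0.5083]
 [-0.421   0.5644]
 [-0.2993 -1.5422]
 [ 0.7736 -3.1862]]
```

Candidates in the top view are:
- **Stand:** the dark one at (202,165), with its ball at (184,153) and tip at (184,189), is the one I want. Red look-alikes are at (247,108) and (196,303).
- **Lantern:** there is only one, at (341,160).
- **Case:** the white one at (328,170). The grey box at (492,95) is not it.

The crops confirm the dark stand, with its arm pointing towards the robot. The first fits are plausible: the case is at yaw -2°, the lantern at yaw 20° and the stand at 0°. Next I'll write a planner that only does arithmetic.

```bash
cat > plan.py <<'E'
from h import *
from bench import r
def pose():
    o=r.get_obs(); e=o['ee_pos']; return np.array([e[0],e[1],e[2],np.degrees(o['eef_rot'][2])]),o
def plan(p,wps):
    """wps: list of (x,y,z,yawdeg,nrows). prints rows travel mm / spin"""
    p=np.array(p,float); T=[];S=[]
    for x,y,z,yw,n in wps:
        dy0=(yw-p[3]+180)%360-180 if abs(yw-p[3])<=180.5 else yw-p[3]
        st=np.array([x,y,z])-p[:3]; s0=p.copy()
        for i in range(n):
            tgt=s0[:3]+st*(i+1)/n; d=tgt-p[:3]; a=np.radians(p[3])
            t=[d@[np.cos(a),np.sin(a),0],d@[np.sin(a),-np.cos(a),0],-d[2]]
            T.append([round(float(v)*1000) for v in t])
            sp=round(-(s0[3]+dy0*(i+1)/n-p[3])/8,2); S.append(sp)
            tm=np.array(T[-1])/1000
            p[:3]+=[tm[0]*np.cos(a)+tm[1]*np.sin(a),tm[0]*np.sin(a)-tm[1]*np.cos(a),-tm[2]]; p[3]-=8*sp
    for k in range(0,len(T),12): print('travel',T[k:k+12]); print('spin',S[k:k+12])
    print('end',p, 'max step mm',max(np.linalg.norm(t) for t in T))
def show():
    p,o=pose(); print('t %.2f'%o['t'],p,'F',o['ft_force'],'w %.4f'%o['grip_width'],'j',o['joints']); return p
E
python3 - <<'E'
from plan import *
p=show()
plan(p,[(0.33,0.42,0.36,120,4),(0.585,-0.143,0.36,20,12)])
E
```

```text
t 0.15 [  0.2374   0.5779   0.2309 157.6642] F [ 0.2674  0.0356 -0.3517] w 0.0854 j [-1.2512  0.5219 -0.0363  1.5998  0.0212  1.0211 -0.1128]
travel [[-36, -28, -32], [-41, -21, -33], [-43, -15, -32], [-45, -7, -32], [-51, -5, 0], [-52, 2, 0], [-50, 10, 0], [-49, 17, 0], [-45, 24, 0], [-42, 31, 0], [-37, 36, 0], [-31, 41, 0]]
spin [np.float64(1.18), np.float64(1.17), np.float64(1.18), np.float64(1.18), np.float64(1.04), np.float64(1.04), np.float64(1.04), np.float64(1.05), np.float64(1.04), np.float64(1.04), np.float64(1.04), np.float64(1.04)]
travel [[-25, 45, 0], [-18, 48, 0], [-11, 51, 0], [-4, 51, 0]]
spin [np.float64(1.04), np.float64(1.05), np.float64(1.04), np.float64(1.04)]
end [ 0.5846 -0.1433  0.3599 19.9842] max step mm 56.66568626602876
```

Call:
carry_out(
  gripper=[85,85,85,85,85,85,85,85,85,85,85,85],
  travel=[
    [-36,-28,-32],
    [-41,-21,-33],
    [-43,-15,-32],
    [-45,-7,-32],
    [-51,-5,0],
    [-52,2,0],
    [-50,10,0],
    [-49,17,0],
    [-45,24,0],
    [-42,31,0],
    [-37,36,0],
    [-31,41,0],
  ],
  spin=[1.18,1.17,1.18,1.18,1.04,1.04,1.04,1.05,1.04,1.04,1.04,1.04],
)

```text
t: 1.65
ee_pos: [0.4906, 0.0235, 0.3631]
eef_rot: [-3.141, 0.001, 0.878]
ft_force: [1.1, 0.8, -0.1]
grip_width: 0.0852
```

```bash
python3 - <<'E'
from plan import *
p=show()
plan(p,[(0.585,-0.143,0.36,20,8)])
E
```

```text
t 1.65 [ 0.4906  0.0235  0.3631 50.3267] F [ 1.05    0.7553 -0.1214] w 0.0852 j [-0.6657  0.201   0.5989  1.7777 -0.1208  1.201  -0.7246]
travel [[-8, 22, 0], [-7, 23, 1], [-6, 24, 0], [-4, 23, 1], [-2, 24, 0], [-1, 24, 0], [1, 24, 1], [2, 24, 0]]
spin [np.float64(0.47), np.float64(0.48), np.float64(0.47), np.float64(0.48), np.float64(0.47), np.float64(0.47), np.float64(0.48), np.float64(0.47)]
end [ 0.5849 -0.1434  0.3601 20.0067] max step mm 24.73863375370596
```

Call:
carry_out(
  gripper=[85,85,85,85,85],
  travel=[
    [-14,45,1],
    [-10,47,1],
    [-5,48,1],
    [-1,48,0],
    [0,0,0],
  ],
  spin=[0.95,0.95,0.95,0.95,0],
)

```text
t: 2.28
ee_pos: [0.5868, -0.152, 0.3591]
eef_rot: [3.141, 0.003, 0.325]
ft_force: [-1.0, 0.1, -0.0]
grip_width: 0.085
```

```bash
python3 - <<'E'
from plan import *
import pickle
p=show()
c=r.camera_info('wrist'); im=r.capture('wrist'); cv2.imwrite('pics/w1.png',im[:,:,::-1]); pickle.dump(c,open('w1.pkl','wb'))
E
```

```text
t 2.27 [ 0.5868 -0.152   0.3591 18.6217] F [-0.9824  0.1352 -0.0225] w 0.0850 j [-0.3301  0.4751  0.7453  1.5037 -0.3263  1.2928 -0.7956]
```

View pics/w1.png

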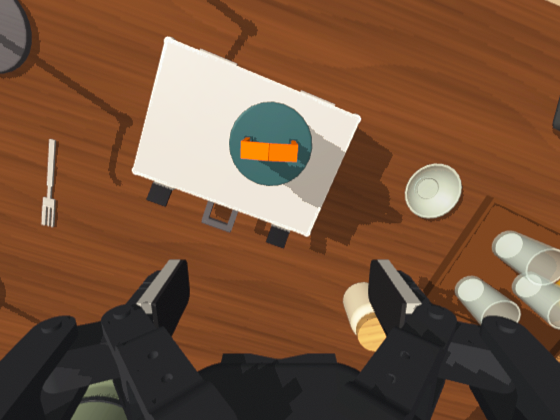

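The wrist view shows the lantern cap centred near (271,144) and the strap running (241,150)–(298,153). The case corners are at (166,38), (360,118), (308,236) and (133,172). I'll zoom in and refit.

```bash
python3 - <<'E'
from h import *
crop('pics/w1.png','pics/w1c.png',125,30,245,225,3.2)
E
```

```text
(no output)
```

View pics/w1c.png

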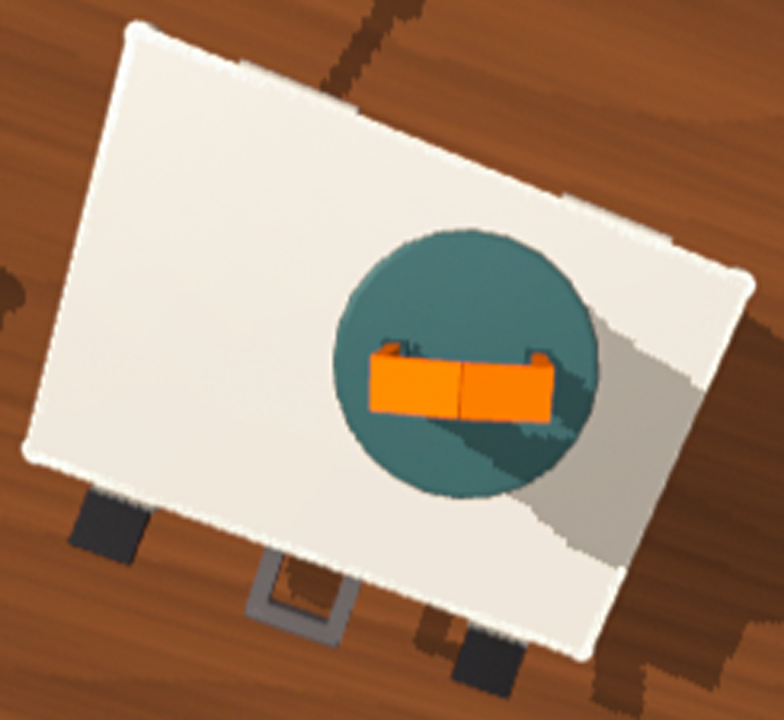

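```bash
cat > fit1.py <<'E'
from h import *
import pickle
c=pickle.load(open('w1.pkl','rb'))
def U(pts): return (np.array(pts,float)+.5)/3.2-.5+np.array((125,30))
def fit(name,loc,px,x0):
    loc=np.array(loc); px=U(px)
    def W(p):
        a,s=np.cos(p[2]),np.sin(p[2]); R=np.array([[a,-s,0],[s,a,0],[0,0,1]])
        return loc@R.T+[p[0],p[1],0]
    f=lambda p:(proj(c,W(p))-px).ravel()
    q=least_squares(f,x0,loss='soft_l1'); print(name,q.x,'yaw',np.degrees(q.x[2])); print(f(q.x).reshape(-1,2).T)
h,w=.085,.125
fit('case',[[h,w,.1],[h,-w,.1],[-h,-w,.1],[-h,w,.1],[-.125,.022,.085],[-.125,-.022,.085]],[[132,22],[755,282],[588,660],[25,455],[246,615],[338,647]],[.6,-.1,0])
fit('lant',[[.007,.024,.242],[.007,-.024,.242],[-.007,-.024,.242],[-.007,.024,.242],[0,0,.19]],[[370,353],[554,366],[551,422],[369,412],[466.5,363.5]],[.6,-.1,.3])
E
python3 fit1.py
```

```text
case [ 0.6047 -0.0995 -0.0436] yaw -2.4961739841297987
[[ 0.4792 -0.2505 -0.5287  0.0338 -0.1027  0.3056]
 [ 0.7162 -0.0722 -0.4008  0.0301 -0.444  -0.1207]]
lant [ 0.6254 -0.131   0.2629] yaw 15.064963548573052
[[-0.0633  0.3995 -0.008  -0.1903 -0.1395]
 [ 0.4601  0.0706 -0.5621 -0.9917  1.4626]]
```

```bash
python3 - <<'E'
from plan import *
p=show()
plan(p,[(0.6254,-0.131,0.30,15,3),(0.6254,-0.131,0.199,15,4)])
E
```

```text
t 2.33 [ 0.5866 -0.1501  0.3591 18.8179] F [-0.8641  0.5209  0.7245] w 0.0852 j [-0.3322  0.4736  0.7438  1.5051 -0.3259  1.2926 -0.7952]
travel [[14, -2, 20], [15, -2, 19], [14, -3, 20], [0, 0, 25], [0, 0, 26], [0, 0, 25], [0, 0, 25]]
spin [np.float64(0.16), np.float64(0.16), np.float64(0.16), np.float64(-0.0), np.float64(-0.0), np.float64(-0.0), np.float64(-0.0)]
end [ 0.6255 -0.1305  0.1991 14.9779] max step mm 26.0
```

Call:
carry_out(
  gripper=[85,85,85,85],
  travel=[
    [14,-2,20],
    [15,-2,19],
    [14,-3,20],
    [0,0,0],
  ],
  spin=[0.16,0.16,0.16,0],
)

```text
t: 2.82
ee_pos: [0.6277, -0.1241, 0.2947]
eef_rot: [-3.138, 0.003, 0.264]
ft_force: [-0.1, 0.4, 0.4]
grip_width: 0.0849
```

```bash
python3 - <<'E'
from plan import *
p=show()
plan(p,[(0.6254,-0.131,0.199,15,4)])
E
```

```text
t 2.83 [ 0.6277 -0.1241  0.2947 15.1495] F [-0.0612  0.4235  0.3742] w 0.0849 j [-0.3353  0.5882  0.7145  1.5026 -0.4012  1.2056 -0.8644]
travel [[-1, 2, 24], [-1, 1, 24], [-1, 2, 24], [-1, 1, 24]]
spin [np.float64(0.0), np.float64(0.01), np.float64(0.0), np.float64(0.01)]
end [ 0.6254 -0.1309  0.1987 14.9895] max step mm 24.1039415863879
```

Call:
carry_out(
  gripper=[85,85,85,85,85],
  travel=[
    [-1,2,24],
    [-1,1,24],
    [-1,2,24],
    [0,1,22],
    [0,0,0],
  ],
  spin=[0,0,0,0,0],
)

```text
t: 3.45
ee_pos: [0.6263, -0.1287, 0.1998]
eef_rot: [-3.139, 0.002, 0.269]
ft_force: [-0.5, -0.9, 1.1]
grip_width: 0.085
```

```bash
python3 - <<'E'
from plan import *
p=show()
im=r.capture('wrist'); cv2.imwrite('pics/w2.png',im[:,:,::-1])
E
```

```text
t 3.45 [ 0.6263 -0.1287  0.1998 15.4098] F [-0.5043 -0.8882  1.0517] w 0.0850 j [-0.2982  0.673   0.6573  1.6125 -0.4654  1.0205 -0.7991]
```

View pics/w2.png

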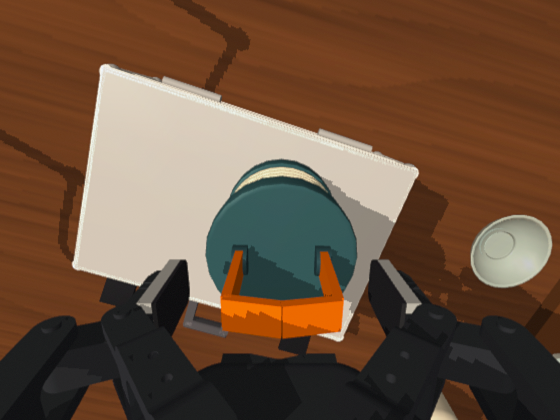

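The handle legs, (237,255) and (322,255), stand between the pads and are centred. I'll close on them.

Call:
carry_out(
  gripper=[40,40,40,40,40,40],
  travel=[
    [0,0,0],
    [0,0,0],
    [0,0,0],
    [0,0,0],
    [0,0,0],
    [0,0,0],
  ],
  spin=[0,0,0,0,0,0],
  force=35,
)

```text
t: 4.25
ee_pos: [0.6276, -0.1288, 0.2036]
eef_rot: [-3.14, -0.003, 0.27]
ft_force: [0.2, -0.2, -1.9]
grip_width: 0.0476
```

```bash
python3 - <<'E'
from plan import *
p=show()
im=r.capture('wrist'); cv2.imwrite('pics/w3.png',im[:,:,::-1])
E
```

```text
t 4.25 [ 0.6276 -0.1288  0.2036 15.4461] F [ 0.1546 -0.1609 -1.9251] w 0.0476 j [-0.2994  0.6686  0.6592  1.6094 -0.4641  1.0231 -0.8   ]
```

View pics/w3.png

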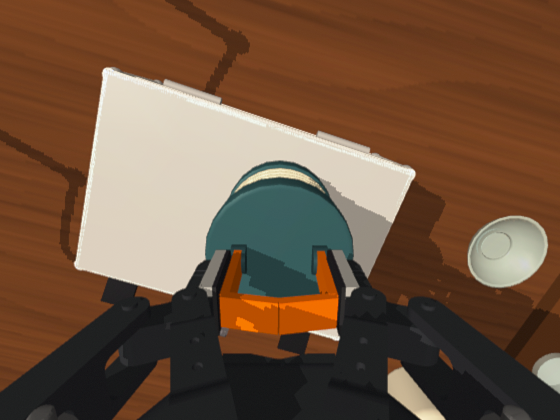

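```bash
python3 - <<'E'
from plan import *
p=show()
plan(p,[(0.627,-0.129,0.26,15,2),(0.46,0.30,0.29,0,10)])
E
```

```text
t 4.30 [ 0.6277 -0.1288  0.2036 15.449 ] F [-0.5862  0.0461 -1.643 ] w 0.0477 j [-0.2994  0.6685  0.6592  1.6094 -0.4641  1.023  -0.8   ]
travel [[0, 0, -28], [-1, 0, -28], [-5, -46, -3], [-6, -45, -3], [-8, -46, -3], [-8, -45, -3], [-10, -45, -3], [-11, -45, -3], [-12, -44, -3], [-13, -44, -3], [-15, -44, -3], [-15, -43, -3]]
spin [np.float64(0.03), np.float64(0.03), np.float64(0.19), np.float64(0.18), np.float64(0.19), np.float64(0.19), np.float64(0.19), np.float64(0.18), np.float64(0.19), np.float64(0.19), np.float64(0.18), np.float64(0.19)]
end [0.4602 0.2997 0.2896 0.009 ] max step mm 46.78675026115834
```

Call:
carry_out(
  gripper=[40,40,40,40,40,40,40,40,40,40,40,40],
  travel=[
    [0,0,-20],
    [0,0,-36],
    [-4,-30,-4],
    [-6,-45,-3],
    [-8,-46,-3],
    [-8,-45,-3],
    [-10,-45,-3],
    [-11,-45,-3],
    [-12,-44,-3],
    [-13,-44,-3],
    [-15,-44,-3],
    [-10,-25,0],
  ],
  spin=[0,0,0.19,0.18,0.19,0.19,0.19,0.18,0.19,0.19,0.18,0.19],
)

```text
t: 5.8
ee_pos: [0.4682, 0.2748, 0.3056]
eef_rot: [-3.134, -0.013, -0.007]
ft_force: [0.4, -0.3, -2.5]
grip_width: 0.0473
```

```bash
python3 - <<'E'
from plan import *
import pickle
p=show()
c=r.camera_info('wrist'); im=r.capture('wrist'); cv2.imwrite('pics/w4.png',im[:,:,::-1]); pickle.dump(c,open('w4.pkl','wb'))
p=show()
E
```

```text
t 5.80 [ 0.4682  0.2748  0.3056 -0.3899] F [ 0.4374 -0.3334 -2.5392] w 0.0473 j [-1.2549  0.4119  0.8505  1.7655 -0.3453  1.1046 -1.8699]
t 5.85 [ 0.4671  0.2777  0.3053 -0.3143] F [-1.4204  5.3698 -0.6779] w 0.0474 j [-1.2581  0.4128  0.8485  1.7644 -0.3464  1.1049 -1.8735]
```

View pics/w4.png

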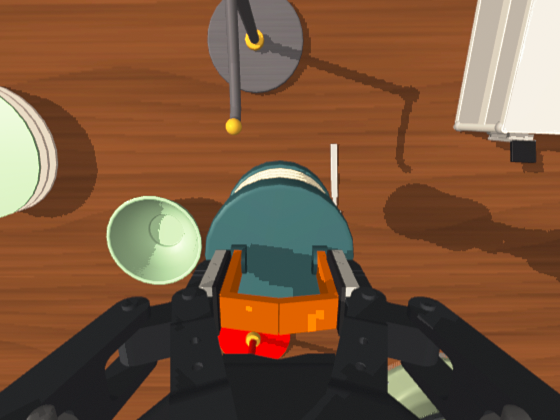

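Call:
carry_out(
  gripper=[40,40,40],
  travel=[
    [-5,-25,5],
    [0,0,0],
    [0,0,0],
  ],
  spin=[0,0,0],
)

```text
t: 6.22
ee_pos: [0.4625, 0.3035, 0.3037]
eef_rot: [-3.131, -0.014, -0.005]
ft_force: [0.7, 0.1, -2.2]
grip_width: 0.0474
```

```bash
python3 - <<'E'
from plan import *
import pickle
p=show()
c=r.camera_info('wrist'); im=r.capture('wrist'); cv2.imwrite('pics/w5.png',im[:,:,::-1]); pickle.dump(c,open('w5.pkl','wb'))
p=show()
im=r.capture('scene'); cv2.imwrite('pics/s5.png',im[:,:,::-1])
crop('pics/w5.png','pics/w5c.png',190,0,180,135,4)
crop('pics/w5.png','pics/w5d.png',190,130,180,220,2.7)
E
```

```text
t 6.22 [ 0.4625  0.3035  0.3037 -0.2817] F [ 0.7004  0.1478 -2.2353] w 0.0474 j [-1.2859  0.4313  0.8403  1.7448 -0.3589  1.1073 -1.9087]
t 6.28 [ 0.4624  0.3036  0.3036 -0.2757] F [-0.0217  0.5586 -2.11  ] w 0.0476 j [-1.2858  0.4314  0.84    1.7448 -0.3591  1.1073 -1.9087]
```

View pics/w5c.png

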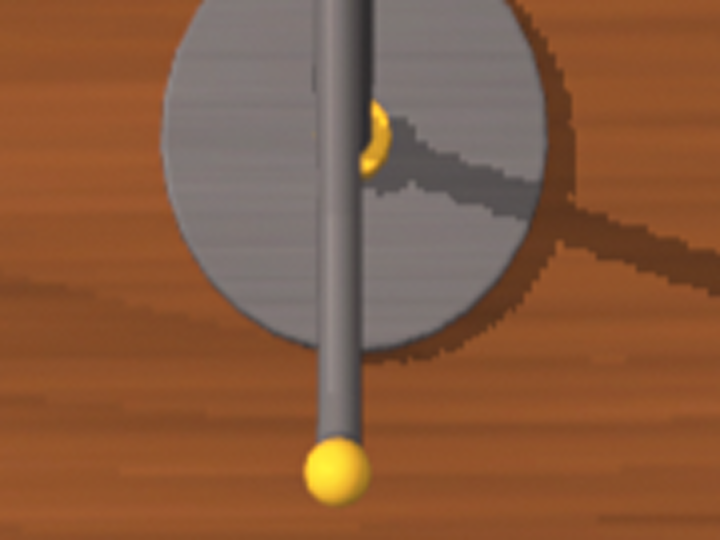

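View pics/w5d.png

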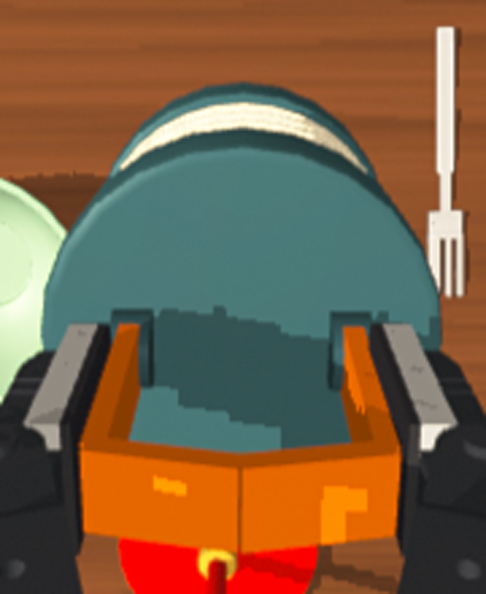

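View pics/s5.png

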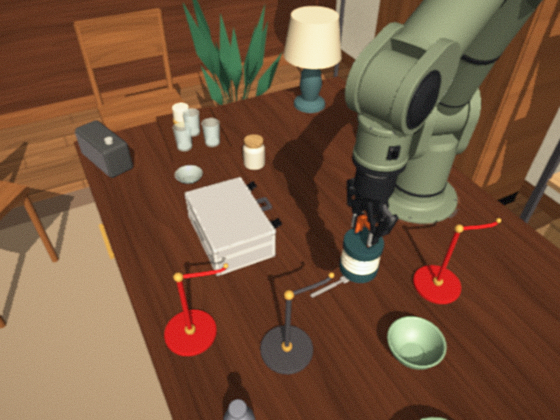

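```bash
cat > fit5.py <<'E'
from h import *
import pickle
c=pickle.load(open('w5.pkl','rb'))
U=lambda p,o,s:(np.array(p,float)+.5)/s-.5+np.array(o)
tip=U([[337,471]],(190,0),4); ft=U([[163,140],[547,140],[355,352]],(190,0),4)
arm=U([[341,380],[345,100]],(190,0),4)
print('tip ball at z .224',ray(c,tip[0],.224)); 
print('foot L,R,bottom at .012',*[ray(c,u,.012) for u in ft])
print('arm pts at ~.210',*[ray(c,u,.210) for u in arm])
px=U([[87,450],[240,468],[402,443],[400,550],[240,553],[82,533]],(190,130),2.7)
cap=U([[42,310],[440,310],[241,133]],(190,130),2.7)
for ze in (.139,.141):
  loc=np.array([[.007,.024,ze],[.007,0,.144],[.007,-.024,ze],[-.007,-.024,ze],[-.007,0,.144],[-.007,.024,ze]])
  def f(p):
    W=loc@Ro.from_euler('xyz',[p[4],p[5],p[3]]).as_matrix().T+p[:3]
    C=np.array([[0,0,.09]])@Ro.from_euler('xyz',[p[4],p[5],p[3]]).as_matrix().T+p[:3]
    cp=[C[0]+[0,.042,0],C[0]-[0,.042,0],C[0]+[.042,0,0]]
    q=proj(c,np.array(cp))-cap
    return np.concatenate([(proj(c,W)-px).ravel(),[q[0,0],q[1,0],q[2,1]],np.array(p[4:])*20])
  q=least_squares(f,[.46,.30,.2,0,0,0],loss='soft_l1'); print(ze,q.x, 'bail z',q.x[2]+.14); print(f(q.x))
E
python3 fit5.py
```

```text
tip ball at z .224 [0.5345 0.3067 0.224 ]
foot L,R,bottom at .012 [0.6365 0.3662 0.012 ] [0.6357 0.2446 0.012 ] [0.5733 0.3056 0.012 ]
arm pts at ~.210 [0.5504 0.3062 0.21  ] [0.5956 0.3051 0.21  ]
0.139 [ 0.4644  0.3038  0.2001  0.0092  0.0085 -0.0389] bail z 0.34014947329638834
[-3.8629  0.2707 -0.0688  0.6091  0.544   1.481  -0.3301 -8.7664  0.4259
 -0.6751  0.5465 -1.1957 -1.9849  2.048   1.4407  0.1705 -0.7773]
0.141 [ 0.4651  0.3031  0.1985 -0.0163  0.005  -0.0493] bail z 0.3385140844975346
[-3.4413  1.1604  0.4465 -0.0392  1.102   5.3362 -0.7235 -5.2855  0.0309
 -1.9975  0.1592 -0.5352 -0.7811  1.7934  1.2131  0.101  -0.9868]
```

The lantern is held (scene view, near (362,262)) and the case is undisturbed. The refined hook seat is about (0.561, 0.307, 0.214). The bail sits about 36 mm above the TCP. I'll lower in front of the tip, then thread it on.

Call:
carry_out(
  gripper=[40,40,40,40,40],
  travel=[
    [0,-1,24],
    [0,-1,24],
    [0,-1,24],
    [0,0,22],
    [0,0,0],
  ],
  spin=[0,0,0,0,0],
)

```text
t: 6.95
ee_pos: [0.4656, 0.305, 0.209]
eef_rot: [-3.128, -0.015, -0.009]
ft_force: [0.4, -0.2, -1.4]
grip_width: 0.0476
```

```bash
python3 - <<'E'
from plan import *
p=show()
plan(p,[(.463,.307,.207,0,1)])
im=r.capture('scene'); cv2.imwrite('pics/s6.png',im[:,:,::-1])
crop('pics/s6.png','pics/s6c.png',250,200,180,170,3.4)
im=r.capture('wrist'); cv2.imwrite('pics/w6.png',im[:,:,::-1])
E
```

```text
t 6.95 [ 0.4656  0.305   0.209  -0.5404] F [ 0.4461 -0.2443 -1.4208] w 0.0476 j [-1.213   0.5407  0.7556  1.85   -0.4664  0.9137 -1.8228]
travel [[-3, -2, 2]]
spin [np.float64(-0.07)]
end [0.4627 0.307  0.207  0.0196] max step mm 4.123105625617661
```

View pics/s6c.png

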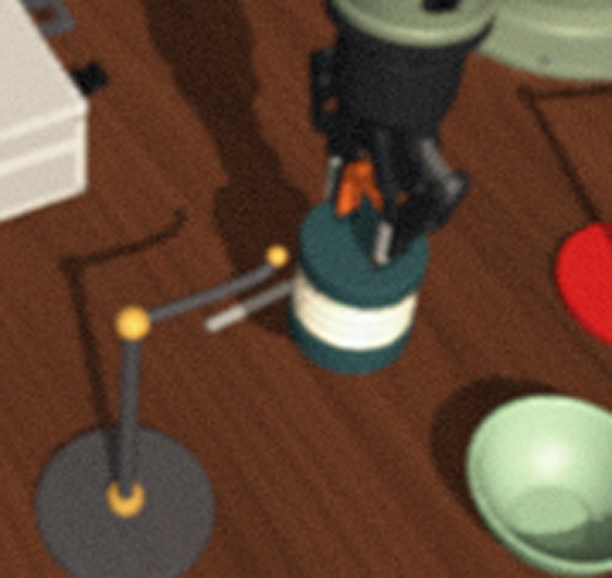

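View pics/w6.png

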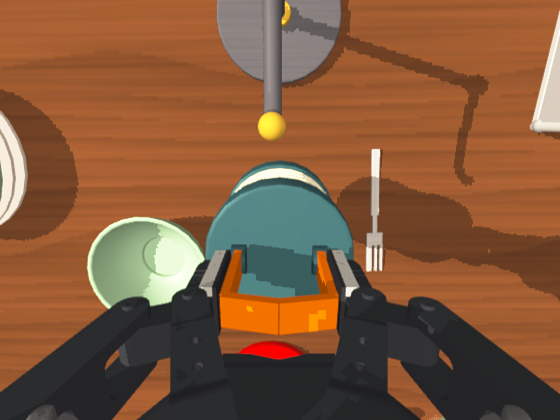

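Call:
carry_out(
  gripper=[40,40,40,40],
  travel=[
    [15,-2,1],
    [20,0,0],
    [15,0,0],
    [0,0,0],
  ],
  spin=[0,0,0,0],
)

```text
t: 7.55
ee_pos: [0.5216, 0.3079, 0.2141]
eef_rot: [-3.123, -0.021, -0.009]
ft_force: [0.1, -0.8, -2.2]
grip_width: 0.0479
```

```bash
python3 - <<'E'
from plan import *
p=show()
plan(p,[(.561,.307,.207,0,3)])
im=r.capture('wrist'); cv2.imwrite('pics/w7.png',im[:,:,::-1])
E
```

```text
t 7.55 [ 0.5216  0.3079  0.2141 -0.5113] F [ 0.0968 -0.8338 -2.1821] w 0.0479 j [-1.1131  0.6062  0.7346  1.7227 -0.4877  0.9729 -1.7754]
travel [[13, 0, 2], [13, 0, 3], [13, 1, 2]]
spin [np.float64(-0.02), np.float64(-0.02), np.float64(-0.02)]
end [ 0.5606  0.3066  0.2071 -0.0313] max step mm 13.341664064126334
```

View pics/w7.png

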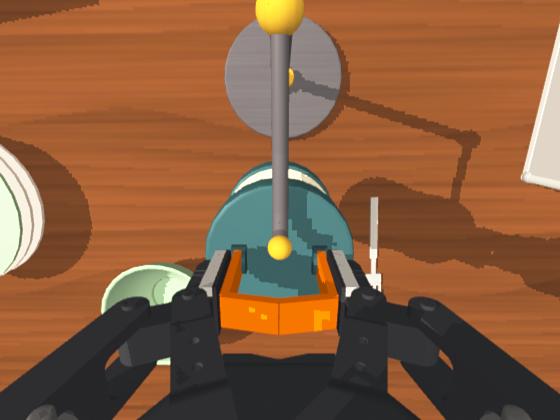

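The tip ball at (280,247) lies centrally between the legs and is about to enter the opening. I'll correct the height and continue.

Call:
carry_out(
  gripper=[40,40,40,40,40],
  travel=[
    [0,0,6],
    [10,0,1],
    [15,0,2],
    [13,1,1],
    [0,0,0],
  ],
  spin=[0,0,0,0,0],
)

```text
t: 8.22
ee_pos: [0.5616, 0.3071, 0.2044]
eef_rot: [-3.123, -0.021, -0.008]
ft_force: [-0.2, 0.1, -1.6]
grip_width: 0.0472
```

```bash
python3 - <<'E'
from plan import *
p=show()
plan(p,[(.561,.307,.178,0,3)])
im=r.capture('wrist'); cv2.imwrite('pics/w8.png',im[:,:,::-1])
im=r.capture('scene'); cv2.imwrite('pics/s8.png',im[:,:,::-1])
crop('pics/s8.png','pics/s8c.png',230,200,160,170,3.4)
E
```

```text
t 8.22 [ 0.5616  0.3071  0.2044 -0.4484] F [-0.2395  0.1377 -1.6255] w 0.0472 j [-1.036   0.6689  0.7104  1.6361 -0.5106  0.9997 -1.7389]
travel [[0, 0, 9], [0, 0, 9], [-1, 0, 8]]
spin [np.float64(-0.02), np.float64(-0.02), np.float64(-0.02)]
end [0.5606 0.3071 0.1784 0.0316] max step mm 9.0
```

View pics/w8.png

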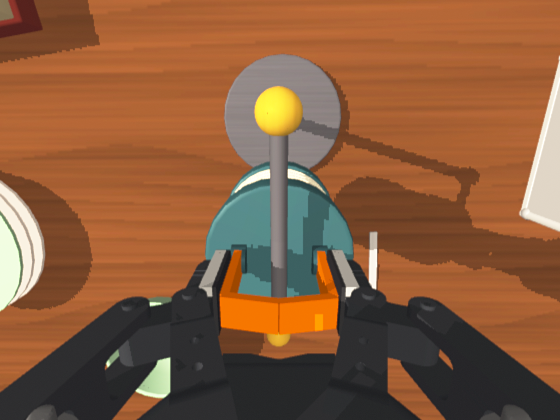

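View pics/s8c.png

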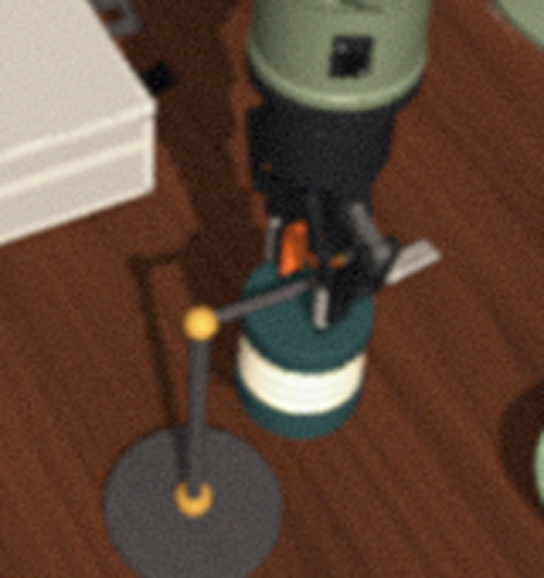

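The arm passes under the strap and the tip ball shows behind it at (279,343), so the handle is threaded. I'll lower it onto the seat.

Call:
carry_out(
  gripper=[40,40,40,40],
  travel=[
    [0,0,9],
    [0,0,9],
    [0,0,5],
    [0,0,0],
  ],
  spin=[0,0,0,0],
)

```text
t: 8.82
ee_pos: [0.5599, 0.3084, 0.1795]
eef_rot: [-3.123, -0.019, -0.006]
ft_force: [0.6, 0.1, -1.4]
grip_width: 0.0477
```

```bash
python3 - <<'E'
from plan import *
p=show()
E
```

```text
t 8.82 [ 0.5599  0.3084  0.1795 -0.365 ] F [ 0.56    0.0688 -1.4297] w 0.0477 j [-1.0265  0.6944  0.6895  1.659  -0.5323  0.9549 -1.7224]
```

Not in contact yet (Fz is still about the lantern's weight). I'll go down in small steps.

Call:
carry_out(
  gripper=[40,40,40],
  travel=[
    [0,0,2],
    [0,0,2],
    [0,0,0],
  ],
  spin=[0,0,0],
)

```text
t: 9.2
ee_pos: [0.5604, 0.3086, 0.1774]
eef_rot: [-3.121, -0.021, -0.006]
ft_force: [-0.6, 0.5, -0.9]
grip_width: 0.0476
```

```bash
python3 - <<'E'
from plan import *
p=show()
E
```

```text
t 9.20 [ 0.5604  0.3086  0.1774 -0.3683] F [-0.6348  0.5218 -0.8787] w 0.0476 j [-1.0245  0.6964  0.687   1.6607 -0.5356  0.9495 -1.7197]
```

Call:
carry_out(
  gripper=[40,40,40],
  travel=[
    [0,0,3],
    [0,0,3],
    [0,0,0],
  ],
  spin=[0,0,0],
)

```text
t: 9.57
ee_pos: [0.5617, 0.309, 0.1774]
eef_rot: [-3.116, -0.023, -0.007]
ft_force: [-0.1, -0.4, -2.1]
grip_width: 0.0477
```

```bash
python3 - <<'E'
from plan import *
p=show()
im=r.capture('wrist'); cv2.imwrite('pics/w9.png',im[:,:,::-1])
E
```

```text
t 9.57 [ 0.5617  0.309   0.1774 -0.4028] F [-0.1228 -0.4147 -2.1037] w 0.0477 j [-1.0213  0.6951  0.6846  1.6617 -0.5395  0.9449 -1.7162]
```

View pics/w9.png

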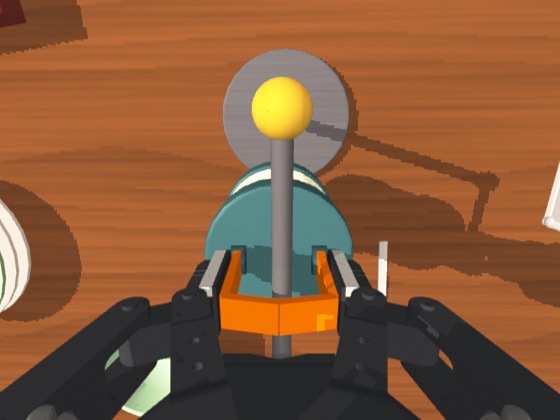

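Call:
carry_out(
  gripper=[40,40],
  travel=[
    [0,0,5],
    [0,0,6],
  ],
  spin=[0,0],
)

```text
t: 9.88
ee_pos: [0.5643, 0.3095, 0.1723]
eef_rot: [-3.111, -0.028, -0.008]
ft_force: [-16.8, -6.9, 57.6]
grip_width: 0.0474
```

```bash
python3 - <<'E'
from plan import *
p=show()
im=r.capture('scene'); cv2.imwrite('pics/s10.png',im[:,:,::-1])
crop('pics/s10.png','pics/s10c.png',230,200,160,170,3.4)
p=show()
E
```

```text
t 9.88 [ 0.5643  0.3095  0.1723 -0.4541] F [-16.766   -6.8974  57.6417] w 0.0474 j [-1.0154  0.7007  0.6787  1.665  -0.5485  0.9298 -1.7087]
t 9.93 [ 0.5644  0.3094  0.1721 -0.4623] F [-14.1401  -5.9746  49.277 ] w 0.0474 j [-1.0151  0.701   0.6784  1.6651 -0.5489  0.9291 -1.7085]
```

View pics/s10c.png

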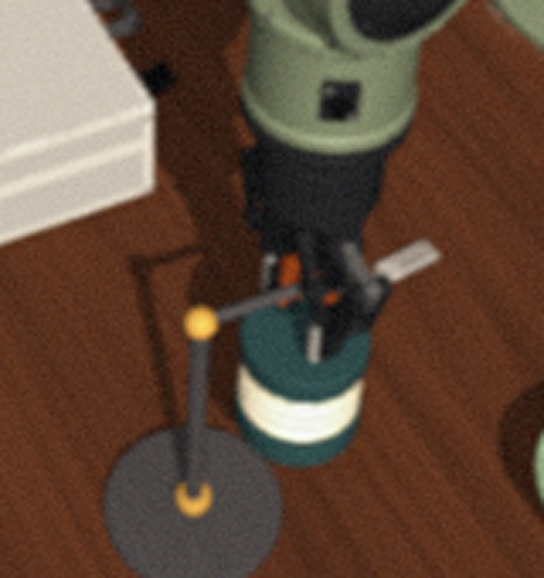

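The handle is firmly seated: contact force jumped to about 50 N, more push than needed. I'll relax, then open.

Call:
carry_out(
  gripper=[40,40],
  travel=[
    [0,0,-1],
    [0,0,0],
  ],
  spin=[0,0],
)

```text
t: 10.18
ee_pos: [0.5647, 0.3095, 0.1736]
eef_rot: [-3.11, -0.029, -0.008]
ft_force: [0.2, 0.9, -1.5]
grip_width: 0.0475
```

```bash
python3 - <<'E'
from plan import *
p=show()
im=r.capture('wrist'); cv2.imwrite('pics/w11.png',im[:,:,::-1])
E
```

```text
t 10.18 [ 0.5647  0.3095  0.1736 -0.4675] F [ 0.1655  0.8895 -1.4554] w 0.0475 j [-1.0152  0.699   0.6788  1.6643 -0.5476  0.9303 -1.7095]
```

View pics/w11.png

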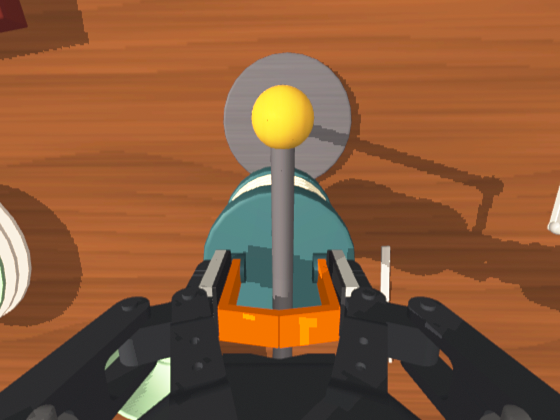

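Call:
carry_out(
  gripper=[55,65,80,85,85],
  travel=[
    [0,0,1],
    [0,0,0],
    [0,0,0],
    [0,0,0],
    [0,0,0],
  ],
  spin=[0,0,0,0,0],
)

```text
t: 10.85
ee_pos: [0.5644, 0.3096, 0.1714]
eef_rot: [-3.111, -0.029, -0.008]
ft_force: [0.7, -0.6, 0.2]
grip_width: 0.0849
```

```bash
python3 - <<'E'
from plan import *
p=show()
im=r.capture('wrist'); cv2.imwrite('pics/w12.png',im[:,:,::-1])
E
```

```text
t 10.85 [ 0.5644  0.3096  0.1714 -0.4483] F [ 0.6681 -0.5778  0.2375] w 0.0849 j [-1.0147  0.7018  0.6773  1.6653 -0.5487  0.928  -1.7086]
```

View pics/w12.png

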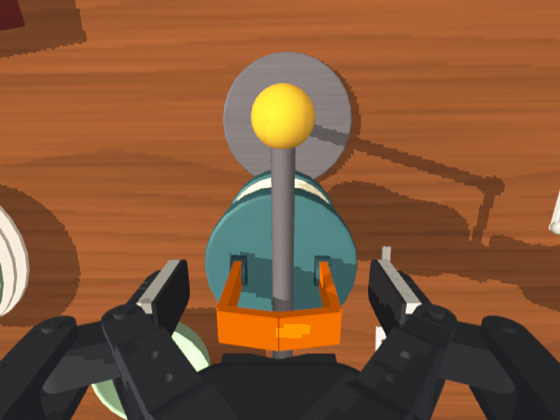

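The lantern hangs free on the arm with the fingers clear of the legs. I'll rise straight up and verify it.

```bash
python3 - <<'E'
from plan import *
p=show()
plan(p,[(.564,.309,.29,0,4),(0.49,-0.007,.20,-2.5,8)])
E
```

```text
t 10.90 [ 0.5644  0.3096  0.1714 -0.4464] F [ 0.4142 -0.024  -0.5658] w 0.0852 j [-1.0147  0.7018  0.6773  1.6653 -0.5487  0.928  -1.7086]
travel [[0, 0, -30], [0, 0, -29], [0, 0, -30], [0, 1, -30], [-9, 39, 11], [-9, 40, 12], [-9, 39, 11], [-9, 40, 11], [-8, 40, 12], [-9, 39, 11], [-8, 40, 11], [-7, 40, 11]]
spin [np.float64(-0.01), np.float64(-0.02), np.float64(-0.01), np.float64(-0.02), np.float64(0.04), np.float64(0.04), np.float64(0.04), np.float64(0.04), np.float64(0.04), np.float64(0.04), np.float64(0.04), np.float64(0.04)]
end [ 0.4904 -0.0071  0.2004 -2.5264] max step mm 42.720018726587654
```

Call:
carry_out(
  gripper=[85,85,85,85],
  travel=[
    [0,0,-20],
    [0,0,-30],
    [0,0,-35],
    [0,0,-35],
  ],
  spin=[0,0,0,0],
)

```text
t: 11.4
ee_pos: [0.5604, 0.3049, 0.2971]
eef_rot: [-3.112, -0.027, -0.009]
ft_force: [-0.5, -0.2, -0.6]
grip_width: 0.085
```

```bash
python3 - <<'E'
from plan import *
p=show()
plan(p,[(0.49,-0.007,.20,-2.5,8)])
im=r.capture('scene'); cv2.imwrite('pics/s13.png',im[:,:,::-1])
crop('pics/s13.png','pics/s13c.png',230,200,160,170,3.4)
E
```

```text
t 11.40 [ 0.5604  0.3049  0.2971 -0.5113] F [-0.454  -0.1528 -0.5901] w 0.0850 j [-1.0703  0.5735  0.7726  1.5464 -0.4437  1.1607 -1.7916]
travel [[-8, 39, 12], [-9, 39, 12], [-8, 39, 12], [-8, 39, 13], [-8, 40, 12], [-7, 39, 12], [-8, 39, 12], [-7, 40, 12]]
spin [np.float64(0.03), np.float64(0.03), np.float64(0.03), np.float64(0.03), np.float64(0.04), np.float64(0.03), np.float64(0.03), np.float64(0.03)]
end [ 0.4898 -0.0075  0.2001 -2.5113] max step mm 42.5205832509386
```

View pics/s13c.png

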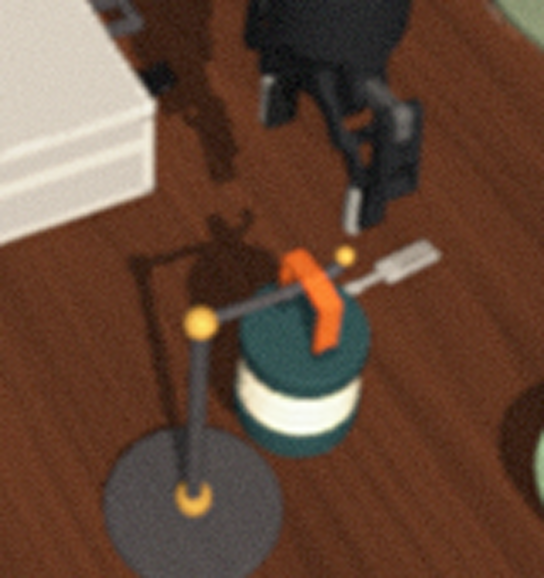

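The lantern hangs on the hook, with its strap on the arm near crop (310,275) inside the tip, and it is released. I'll move to the left latch and close the fingers.

Call:
carry_out(
  gripper=[85,85,85,60,40,20,0,0,0,0],
  travel=[
    [-9,30,6],
    [-9,42,12],
    [-8,42,12],
    [-8,42,13],
    [-8,42,12],
    [-7,40,12],
    [-8,39,12],
    [-8,30,12],
    [-2,10,4],
    [0,0,0],
  ],
  spin=[0.03,0.03,0.03,0.03,0.04,0.03,0.03,0.03,0,0],
)

```text
t: 12.7
ee_pos: [0.4916, -0.0161, 0.2021]
eef_rot: [-3.099, -0.044, -0.047]
ft_force: [-0.6, 0.5, -0.4]
grip_width: 0.0002
```

```bash
python3 - <<'E'
from plan import *
import pickle
p=show()
c=r.camera_info('wrist'); im=r.capture('wrist'); cv2.imwrite('pics/w14.png',im[:,:,::-1]); pickle.dump(c,open('w14.pkl','wb'))
# predicted points
def case(x,y,z,T=(0.6047,-0.0995,-0.0436)):
    a,s=np.cos(T[2]),np.sin(T[2]); return [T[0]+a*x-s*y,T[1]+s*x+a*y,z]
for n,q in dict(tabL=(-.1105,.088,.091),tabR=(-.1105,-.088,.091),pull=(-.111,0,.085),cFL=(-.085,.125,.1),cFR=(-.085,-.125,.1)).items():
    w=case(*q); print(n,np.array(w),proj(c,[w])[0])
E
```

```text
t 12.70 [ 0.4916 -0.0161  0.2021 -2.6889] F [-0.6477  0.4713 -0.3841] w 0.0002 j [-0.6394  0.4248  0.7606  2.0359 -0.4703  0.801  -1.2157]
tabL [ 0.4981 -0.0068  0.091 ] [272.1065 201.7876]
tabR [ 0.4905 -0.1826  0.091 ] [482.8841 203.568 ]
pull [ 0.4938 -0.0947  0.085 ] [374.1661 201.6192]
cFL [0.5252 0.0291 0.1   ] [225.8003 173.4052]
cFR [ 0.5143 -0.2207  0.1   ] [543.762  174.9119]
```

View pics/w14.png

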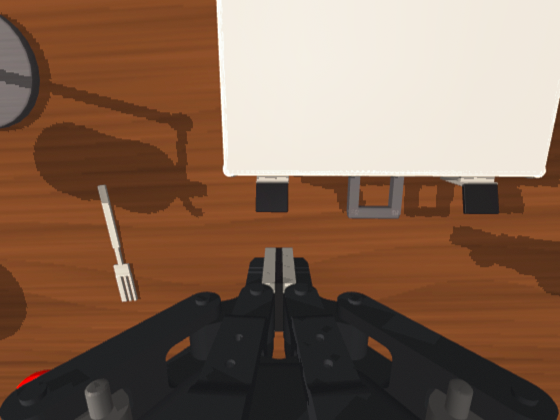

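The left thumb tab is at (272,197), next to its predicted (272,202). The pull is at (376,195) and the right tab at (480,197), so the case fit holds. I'll upgrade the planner to use the full tool orientation and plan the press along the lever's arc.

```bash
cat > plan.py <<'E'
from h import *
from bench import r
def pose():
    o=r.get_obs(); e=o['ee_pos']; return np.array([*e,*o['eef_rot']]),o
def plan(p,wps):
    """wps: (x,y,z,yawdeg or None,nrows)"""
    P=np.array(p[:3],float); R=Rm(p[3:6]); T=[];S=[]
    for x,y,z,yw,n in wps:
        yaw0=np.degrees(Ro.from_matrix(R).as_euler('xyz')[2]); dy=0 if yw is None else (yw-yaw0+180)%360-180
        s0=P.copy(); st=np.array([x,y,z])-P
        for i in range(n):
            t=np.round(R.T@(s0+st*(i+1)/n-P)*1000); T.append([int(v) for v in t])
            P=P+R@(t/1000); sp=round(-dy/n/8,2); S.append(float(sp)); R=R@Ro.from_euler('z',sp*8,degrees=True).as_matrix()
    for k in range(0,len(T),12): print('travel',T[k:k+12]); print('spin',S[k:k+12])
    print('end',P,'max step',max(np.linalg.norm(t) for t in T))
def show():
    p,o=pose(); print('t %.2f'%o['t'],p[:3],'rpy deg',np.degrees(p[3:]),'F',o['ft_force'],'w %.4f'%o['grip_width'],'j7 %.2f j3 %.2f'%(o['joints'][6],o['joints'][2])); return p
CT=[0.6047,-0.0985,-0.0436]
def case(x,y,z,T=CT):
    a,s=np.cos(T[2]),np.sin(T[2]); return [T[0]+a*x-s*y,T[1]+s*x+a*y,z]
def incase(w,T=CT):
    a,s=np.cos(T[2]),np.sin(T[2]); d=np.array(w[:2])-T[:2]; return np.array([a*d[0]+s*d[1],-s*d[0]+a*d[1],w[2]])
E
python3 - <<'E'
from plan import *
p=show(); print(incase(p))
L=lambda o,z,n,y=.088:(*case(-.086-o,y,z),None,n)
plan(p,[L(28,.13,3) if 0 else L(.028,.13,3),L(.028,.105,2)])
E
```

```text
t 12.75 [ 0.4918 -0.0156  0.2022] rpy deg [-177.5694   -2.5493   -2.6443] F [-0.1301  0.099  -0.0804] w 0.0002 j7 -1.22 j3 0.76
[-0.1164  0.0779  0.2022]
travel [[0, -2, 24], [-1, -3, 24], [0, -2, 25], [0, 1, 12], [-1, 0, 13]]
spin [0.0, 0.0, 0.0, 0.0, 0.0]
end [ 0.4947 -0.0055  0.1046] max step 25.079872407968907
```

Call:
carry_out(
  gripper=[0,0,0,0,0,0],
  travel=[
    [0,-2,20],
    [-1,-3,24],
    [0,-2,24],
    [0,0,15],
    [-1,0,12],
    [0,0,0],
  ],
  spin=[0,0,0,0,0,0],
  force=40,
)

```text
t: 13.5
ee_pos: [0.4987, 0.0022, 0.1073]
eef_rot: [-3.096, -0.049, -0.038]
ft_force: [-0.4, -0.3, -0.1]
grip_width: 0.0001
```

```bash
python3 - <<'E'
from plan import *
p=show(); print(incase(p))
L=lambda o,z,n,y=.088:(*case(-.086-o,y,z),None,n)
plan(p,[L(.028,.095,1),L(.040,.082,2),L(.052,.062,2),L(.058,.045,2),L(.060,.036,1)])
im=r.capture('wrist'); cv2.imwrite('pics/w15.png',im[:,:,::-1])
E
```

```text
t 13.50 [0.4987 0.0022 0.1073] rpy deg [-177.4075   -2.8205   -2.155 ] F [-0.4308 -0.2839 -0.1092] w 0.0001 j7 -1.08 j3 0.59
[-0.1103  0.096   0.1073]
travel [[-4, 9, 12], [-6, 0, 6], [-7, 0, 6], [-6, 0, 10], [-7, 1, 10], [-3, 0, 8], [-4, 1, 8], [-2, 0, 9]]
spin [0.0, 0.0, 0.0, 0.0, 0.0, 0.0, 0.0, 0.0]
end [ 0.4629 -0.0043  0.0361] max step 15.524174696260024
```

View pics/w15.png

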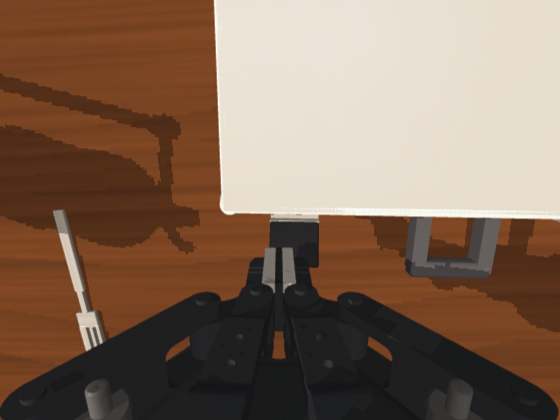

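The tab is at (295,243) and the fingertips at (279,250). I need +8 mm along tool y, then the press.

Call:
carry_out(
  gripper=[0,0,0,0,0],
  travel=[
    [-3,8,3],
    [0,0,9],
    [-6,0,8],
    [-7,0,8],
    [0,0,0],
  ],
  spin=[0,0,0,0,0],
)

```text
t: 14.18
ee_pos: [0.4825, -0.0048, 0.0778]
eef_rot: [-3.095, -0.049, -0.039]
ft_force: [-0.3, -0.0, -0.4]
grip_width: -0.0001
```

```bash
python3 - <<'E'
from plan import *
p=show(); print(incase(p))
L=lambda o,z,n,y=.088:(*case(-.086-o,y,z),None,n)
plan(p,[L(.052,.062,2),L(.058,.045,2),L(.060,.036,1)])
im=r.capture('wrist'); cv2.imwrite('pics/w16.png',im[:,:,::-1])
E
```

```text
t 14.18 [ 0.4825 -0.0048  0.0778] rpy deg [-177.3358   -2.8272   -2.2132] F [-0.3165 -0.0046 -0.4262] w -0.0001 j7 -1.01 j3 0.52
[-0.1262  0.0883  0.0778]
travel [[-6, 0, 8], [-7, 1, 7], [-3, 0, 8], [-3, 1, 9], [-3, 0, 9]]
spin [0.0, 0.0, 0.0, 0.0, 0.0]
end [ 0.4625 -0.0041  0.0357] max step 10.0
```

View pics/w16.png

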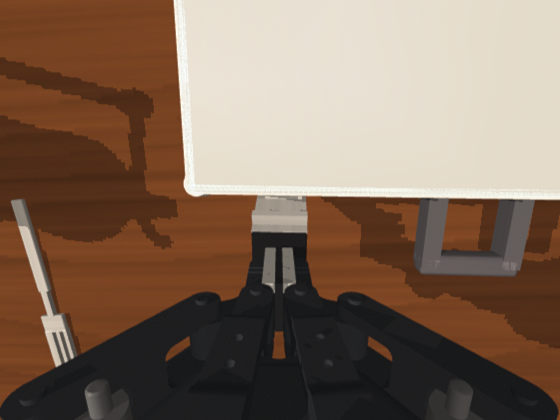

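The lever is swinging out: its plate now shows between the lid and the tab at (280,215). I'll continue along the arc.

Call:
carry_out(
  gripper=[0,0,0,0,0,0],
  travel=[
    [-6,0,9],
    [-7,1,9],
    [-4,0,10],
    [-3,1,10],
    [-2,0,9],
    [0,0,0],
  ],
  spin=[0,0,0,0,0,0],
)

```text
t: 14.98
ee_pos: [0.4631, -0.0038, 0.0273]
eef_rot: [-3.095, -0.051, -0.039]
ft_force: [0.3, 0.3, 0.9]
grip_width: -0.0003
```

```bash
python3 - <<'E'
from plan import *
p=show(); print(incase(p))
im=r.capture('wrist'); cv2.imwrite('pics/w17.png',im[:,:,::-1])
E
```

```text
t 14.97 [ 0.4631 -0.0038  0.0273] rpy deg [-177.3319   -2.9193   -2.2078] F [0.3234 0.3473 0.8599] w -0.0003 j7 -0.90 j3 0.36
[-0.1456  0.0884  0.0273]
```

View pics/w17.png

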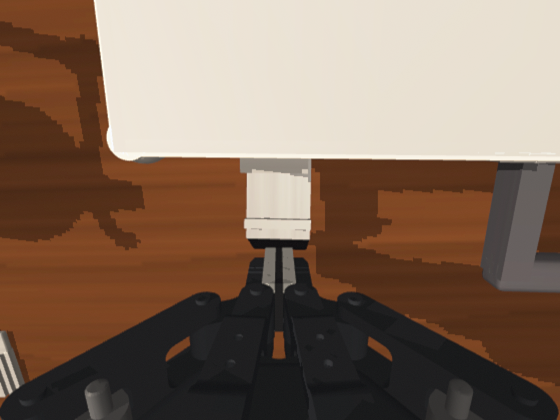

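The left lever is now almost horizontal, its plate showing at (278,200). I'll go up and across to the right tab.

```bash
python3 - <<'E'
from plan import *
p=show()
L=lambda o,z,n,y=-.088:(*case(-.086-o,y,z),None,n)
plan(p,[L(.060,.135,4,.088),L(.032,.135,5)])
E
```

```text
t 15.03 [ 0.4633 -0.0039  0.0276] rpy deg [-177.3349   -2.9399   -2.2097] F [-0.7485  0.4988  0.7259] w 0.0002 j7 -0.90 j3 0.36
travel [[1, -1, -27], [1, -1, -27], [2, -1, -26], [1, -2, -27], [5, 35, -1], [6, 36, -2], [5, 35, -1], [6, 35, -2], [5, 35, -1]]
spin [0.0, 0.0, 0.0, 0.0, 0.0, 0.0, 0.0, 0.0, 0.0]
end [ 0.483  -0.1809  0.1351] max step 36.55133376499413
```

Call:
carry_out(
  gripper=[0,0,0,0,0,0,0,0,0,0],
  travel=[
    [0,0,-22],
    [1,-1,-27],
    [2,-1,-26],
    [1,-1,-25],
    [4,30,-3],
    [6,36,-2],
    [5,35,-1],
    [6,35,-2],
    [4,30,-1],
    [0,0,0],
  ],
  spin=[0,0,0,0,0,0,0,0,0,0],
)

```text
t: 16.27
ee_pos: [0.4836, -0.1771, 0.1368]
eef_rot: [-3.096, -0.056, -0.035]
ft_force: [-0.6, -0.8, 0.6]
grip_width: 0.0003
```

```bash
python3 - <<'E'
from plan import *
p=show(); print(incase(p))
L=lambda o,z,n,y=-.088:(*case(-.086-o,y,z),None,n)
plan(p,[L(.028,.107,3)])
im=r.capture('wrist'); cv2.imwrite('pics/w18.png',im[:,:,::-1])
E
```

```text
t 16.27 [ 0.4836 -0.1771  0.1368] rpy deg [-177.3596   -3.2331   -2.0308] F [-0.614  -0.8218  0.6023] w 0.0003 j7 -0.77 j3 0.62
[-0.1175 -0.0838  0.1368]
travel [[1, 2, 10], [0, 2, 10], [1, 2, 10]]
spin [0.0, 0.0, 0.0]
end [ 0.4872 -0.1818  0.1067] max step 10.246950765959598
```

View pics/w18.png

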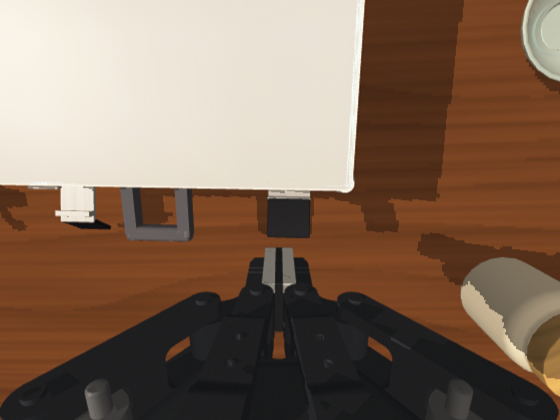

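The left lever stays down, at (77,200). The right tab is at (289,215), so I shift +5 mm in tool y and press along the same arc.

Call:
carry_out(
  gripper=[0,0,0,0,0,0,0],
  travel=[
    [1,3,12],
    [0,2,12],
    [0,1,12],
    [0,0,8],
    [-6,0,8],
    [-7,0,8],
    [0,0,0],
  ],
  spin=[0,0,0,0,0,0,0],
)

```text
t: 17.2
ee_pos: [0.4714, -0.1758, 0.0709]
eef_rot: [-3.092, -0.05, -0.032]
ft_force: [-0.3, -0.5, 0.3]
grip_width: 0.0003
```

```bash
python3 - <<'E'
from plan import *
p=show(); print(incase(p))
L=lambda o,z,n,y=-.088:(*case(-.086-o,y,z),None,n)
plan(p,[L(.052,.062,2),L(.058,.045,2),L(.060,.030,2)])
im=r.capture('wrist'); cv2.imwrite('pics/w19.png',im[:,:,::-1])
E
```

```text
t 17.20 [ 0.4714 -0.1758  0.0709] rpy deg [-177.1504   -2.8397   -1.8195] F [-0.3457 -0.5403  0.3121] w 0.0003 j7 -0.66 j3 0.50
[-0.1298 -0.083   0.0709]
travel [[-4, 3, 4], [-5, 2, 4], [-3, 1, 8], [-3, 0, 9], [-2, 0, 7], [-1, 1, 8]]
spin [0.0, 0.0, 0.0, 0.0, 0.0, 0.0]
end [ 0.4552 -0.1803  0.0297] max step 9.486832980505138
```

View pics/w19.png

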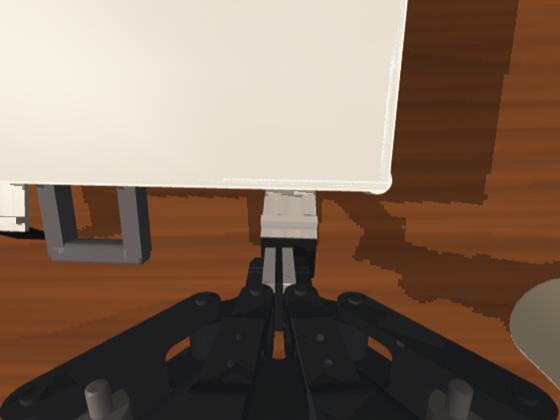

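Call:
carry_out(
  gripper=[0,0,0,0,0,0,0],
  travel=[
    [-4,2,6],
    [-5,2,7],
    [-4,1,10],
    [-3,0,10],
    [-2,0,9],
    [-1,0,8],
    [0,0,0],
  ],
  spin=[0,0,0,0,0,0,0],
)

```text
t: 18.12
ee_pos: [0.4528, -0.178, 0.0165]
eef_rot: [-3.091, -0.048, -0.032]
ft_force: [-9.0, 1.1, 11.0]
grip_width: -0.0001
```

```bash
python3 - <<'E'
from plan import *
p=show(); print(incase(p))
plan(p,[(*case(-.15,-.086,.145),None,4),(*case(-.125,0,.16),-2.5,5)])
E
```

```text
t 18.12 [ 0.4528 -0.178   0.0165] rpy deg [-177.1037   -2.7619   -1.8502] F [-8.98    1.1313 10.987 ] w -0.0001 j7 -0.54 j3 0.36
[-0.1483 -0.0861  0.0165]
travel [[1, -2, -32], [1, -1, -32], [1, -2, -32], [2, -2, -32], [5, -17, -2], [5, -17, -2], [6, -18, -2], [5, -17, -2], [5, -17, -2]]
spin [0.0, 0.0, 0.0, 0.0, 0.02, 0.02, 0.02, 0.02, 0.02]
end [ 0.4801 -0.0931  0.1604] max step 32.12475680841802
```

Fz 11 N shows the right lever is at its stop. I'll go up and move over the pull, opening the jaws.

Call:
carry_out(
  gripper=[0,0,0,20,50,70,70,70,70,70],
  travel=[
    [-2,0,-22],
    [1,-1,-32],
    [1,-2,-32],
    [2,-2,-32],
    [5,-15,-2],
    [5,-18,-2],
    [6,-18,-2],
    [6,-18,-2],
    [6,-15,-2],
    [0,0,0],
  ],
  spin=[0,0,0,0,0.02,0.02,0.02,0.02,0.02,0],
)

```text
t: 19.38
ee_pos: [0.4789, -0.0935, 0.1497]
eef_rot: [-3.088, -0.043, -0.047]
ft_force: [-0.6, -0.3, -0.6]
grip_width: 0.0701
```

```bash
python3 - <<'E'
from plan import *
import pickle
p=show(); print(incase(p))
c=r.camera_info('wrist'); im=r.capture('wrist'); cv2.imwrite('pics/w20.png',im[:,:,::-1]); pickle.dump(c,open('w20.pkl','wb'))
for q in [(-.125,.022,.085),(-.125,-.022,.085),(-.085,.125,.1),(-.085,-.125,.1)]: print(q,proj(c,[case(*q)])[0])
E
```

```text
t 19.38 [ 0.4789 -0.0935  0.1497] rpy deg [-176.9435   -2.4521   -2.6712] F [-0.5932 -0.3434 -0.5906] w 0.0701 j7 -0.95 j3 0.66
[-0.1259 -0.0004  0.1497]
(-0.125, 0.022, 0.085) [251.2586 223.2393]
(-0.125, -0.022, 0.085) [312.8634 224.185 ]
(-0.085, 0.125, 0.1) [ 90.4685 169.2906]
(-0.085, -0.125, 0.1) [484.4964 171.8764]
```

View pics/w20.png

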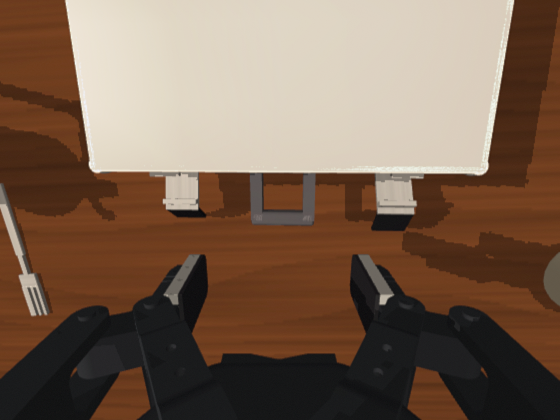

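Both levers are down, at (182,192) and (395,195). The pull corners at (251,223) and (314,223) match the prediction to within 1 px. I'll descend over the pull.

```bash
python3 - <<'E'
from plan import *
p=show()
w=np.array(case(-.111,0,.085)); zt=Rm(p[3:])[:,2]; t=w+.022*zt; print(w,t)
plan(p,[(t[0],t[1],.11,-2.5,3),(*t,None,3)])
E
```

```text
t 19.43 [ 0.4785 -0.0942  0.1497] rpy deg [-176.9592   -2.4394   -2.717 ] F [ 0.1878 -0.0144 -0.7785] w 0.0697 j7 -0.95 j3 0.67
[ 0.4938 -0.0937  0.085 ] [ 0.4948 -0.0925  0.0631]
travel [[5, 0, 13], [5, 0, 14], [4, 0, 13], [-1, 1, 16], [0, 1, 16], [-1, 0, 15]]
spin [-0.01, -0.01, -0.01, 0.0, 0.0, 0.0]
end [ 0.4943 -0.0923  0.0633] max step 16.06237840420901
```

Call:
carry_out(
  gripper=[70,70,70,70],
  travel=[
    [5,0,12],
    [5,0,14],
    [3,0,8],
    [0,0,0],
  ],
  spin=[0,0,0,0],
)

```text
t: 19.92
ee_pos: [0.4931, -0.0948, 0.1127]
eef_rot: [-3.089, -0.041, -0.05]
ft_force: [-0.2, 0.1, 0.4]
grip_width: 0.0701
```

```bash
python3 - <<'E'
from plan import *
p=show()
w=np.array(case(-.111,0,.085)); zt=Rm(p[3:])[:,2]; t=w+.022*zt
plan(p,[(*t,None,3)])
im=r.capture('wrist'); cv2.imwrite('pics/w21.png',im[:,:,::-1])
E
```

```text
t 19.93 [ 0.4931 -0.0948  0.1127] rpy deg [-176.9836   -2.3568   -2.851 ] F [-0.1842  0.0671  0.3637] w 0.0701 j7 -0.90 j3 0.60
travel [[0, 0, 17], [0, 0, 16], [0, 0, 17]]
spin [0.0, 0.0, 0.0]
end [ 0.4953 -0.0923  0.0628] max step 17.0
```

View pics/w21.png

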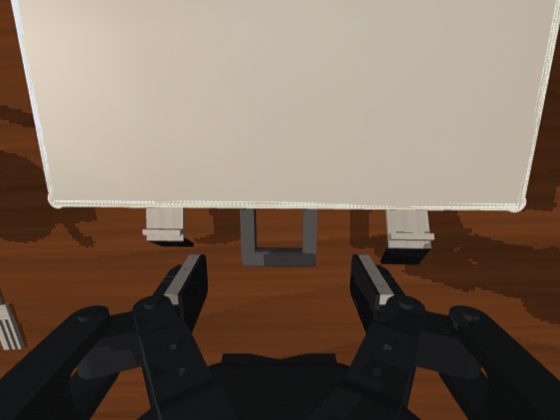

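Call:
carry_out(
  gripper=[70,70,70,70,44,40,40,40],
  travel=[
    [0,0,16],
    [0,1,17],
    [0,0,16],
    [0,0,1],
    [0,0,1],
    [0,0,1],
    [0,0,1],
    [0,0,0],
  ],
  spin=[0,0,0,0,0,0,0,0],
  force=40,
)

```text
t: 20.98
ee_pos: [0.4952, -0.092, 0.0591]
eef_rot: [-3.085, -0.042, -0.05]
ft_force: [-0.1, -1.8, -1.3]
grip_width: 0.0433
```

```bash
python3 - <<'E'
from plan import *
p=show(); print(incase(p))
im=r.capture('wrist'); cv2.imwrite('pics/w22.png',im[:,:,::-1])
E
```

```text
t 20.98 [ 0.4952 -0.092   0.0591] rpy deg [-176.7669   -2.4215   -2.8522] F [-0.1016 -1.7547 -1.2895] w 0.0433 j7 -0.82 j3 0.49
[-0.1096  0.0018  0.0591]
```

View pics/w22.png

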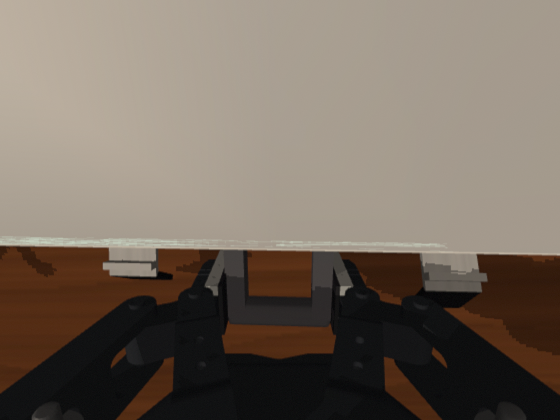

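The pull is gripped (43.3 mm) and centred. Now I compute the arc about the hinge.

```bash
cat > lid.py <<'E'
from plan import *
D=np.array([.0014,.0018,-.0259])
def tcp(th):
    f=np.radians(7.27+th); q=np.array([.085-.1976*np.cos(f),0,.06+.1976*np.sin(f)])+D; return case(*q)
def ang(p):
    q=incase(p)-D; f=np.degrees(np.arctan2(q[2]-.06,.085-q[0])); return f-7.27, np.hypot(q[2]-.06,.085-q[0])
E
python3 - <<'E'
from lid import *
p=show(); print(ang(p))
plan(p,[(*tcp(t),None,1) for t in (3,7,12,17,22,27)])
E
```

```text
t 21.02 [ 0.4952 -0.092   0.0591] rpy deg [-176.7727   -2.4189   -2.8512] F [-1.6596 -0.0022 -1.0514] w 0.0434 j7 -0.82 j3 0.49
(np.float64(-0.01410405038838558), np.float64(0.19763788146551253))
travel [[2, -1, -10], [4, 0, -13], [5, -1, -17], [7, -1, -15], [9, -1, -15], [9, -1, -15]]
spin [0.0, 0.0, 0.0, 0.0, 0.0, 0.0]
end [ 0.5276 -0.0934  0.1457] max step 17.74823934929885
```

Call:
carry_out(
  gripper=[40,40,40,40,40,40],
  travel=[
    [2,0,-10],
    [3,0,-13],
    [5,0,-16],
    [7,0,-15],
    [8,0,-15],
    [8,0,-13],
  ],
  spin=[0,0,0,0,0,0],
)

```text
t: 21.78
ee_pos: [0.527, -0.0935, 0.1474]
eef_rot: [-3.08, -0.043, -0.047]
ft_force: [12.1, 4.8, -10.9]
grip_width: 0.0433
```

```bash
python3 - <<'E'
from lid import *
p=show(); a=ang(p); print(a)
plan(p,[(*tcp(a[0]+d),None,1) for d in (5,10,15,19)])
im=r.capture('scene'); cv2.imwrite('pics/s23.png',im[:,:,::-1])
E
```

```text
t 21.77 [ 0.527  -0.0935  0.1474] rpy deg [-176.4808   -2.4373   -2.6919] F [ 12.0851   4.7628 -10.9351] w 0.0433 j7 -0.96 j3 0.65
(np.float64(27.334427123956306), np.float64(0.19958975938715887))
travel [[13, -1, -12], [12, -1, -12], [13, 0, -11], [11, -1, -9]]
spin [0.0, 0.0, 0.0, 0.0]
end [ 0.574  -0.0954  0.1936] max step 17.72004514666935
```

View pics/s23.png

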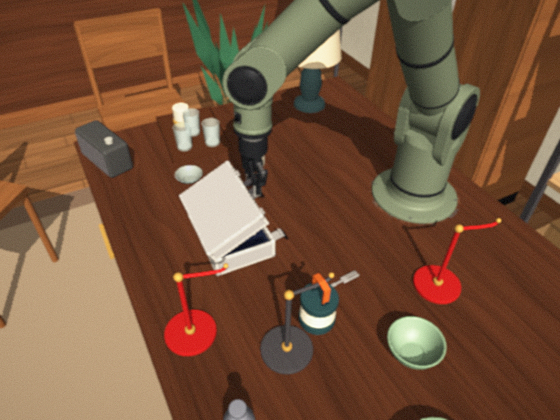

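The lid is at about 27° (radius 2 mm too large, some outward tension). I'll continue with slightly more inward travel.

Call:
carry_out(
  gripper=[40,40,40,40],
  travel=[
    [13,0,-11],
    [13,0,-11],
    [13,0,-10],
    [10,0,-7],
  ],
  spin=[0,0,0,0],
)

```text
t: 22.32
ee_pos: [0.5709, -0.0953, 0.1924]
eef_rot: [-3.074, -0.032, -0.048]
ft_force: [4.0, 3.3, -9.6]
grip_width: 0.0435
```

```bash
python3 - <<'E'
from lid import *
p=show(); a=ang(p); print(a)
plan(p,[(*tcp(t),None,1) for t in np.linspace(a[0],60,5)[1:]])
E
```

```text
t 22.32 [ 0.5709 -0.0953  0.1924] rpy deg [-176.1506   -1.8467   -2.774 ] F [ 3.9735  3.3138 -9.6306] w 0.0435 j7 -1.04 j3 0.69
(np.float64(45.5085072194763), np.float64(0.1988151335530405))
travel [[11, 0, -6], [11, -1, -6], [11, 0, -6], [12, -1, -4]]
spin [0.0, 0.0, 0.0, 0.0]
end [ 0.6152 -0.0969  0.2159] max step 12.68857754044952
```

Call:
carry_out(
  gripper=[40,40,40,40],
  travel=[
    [11,0,-6],
    [11,0,-6],
    [10,0,-5],
    [0,0,0],
  ],
  spin=[0,0,0,0],
)

```text
t: 22.82
ee_pos: [0.6021, -0.0967, 0.2124]
eef_rot: [-3.074, -0.028, -0.049]
ft_force: [3.2, 1.8, -8.9]
grip_width: 0.0432
```

```bash
python3 - <<'E'
from lid import *
import pickle
p=show(); a=ang(p); print(a)
plan(p,[(*tcp(60),None,2)])
for n in('scene','top','wrist'):
    c=r.camera_info(n); im=r.capture(n); cv2.imwrite(f'pics/{n}24.png',im[:,:,::-1]); pickle.dump(c,open(n+'24.pkl','wb'))
crop('pics/scene24.png','pics/s24c.png',160,130,150,150,4)
crop('pics/top24.png','pics/t24c.png',260,110,140,130,4.5)
show()
E
```

```text
t 22.82 [ 0.6021 -0.0967  0.2124] rpy deg [-176.1125   -1.6201   -2.8139] F [ 3.1614  1.8383 -8.8573] w 0.0432 j7 -1.07 j3 0.70
(np.float64(56.18994852057186), np.float64(0.19934563011231562))
travel [[6, 0, -2], [7, 0, -2]]
spin [0.0, 0.0]
end [ 0.615  -0.0976  0.2168] max step 7.280109889280518
t 22.98 [ 0.6015 -0.0967  0.2121] rpy deg [-176.0922   -1.6034   -2.8125] F [ 3.3317  2.7767 -7.3844] w 0.0431 j7 -1.07 j3 0.70
```

View pics/s24c.png

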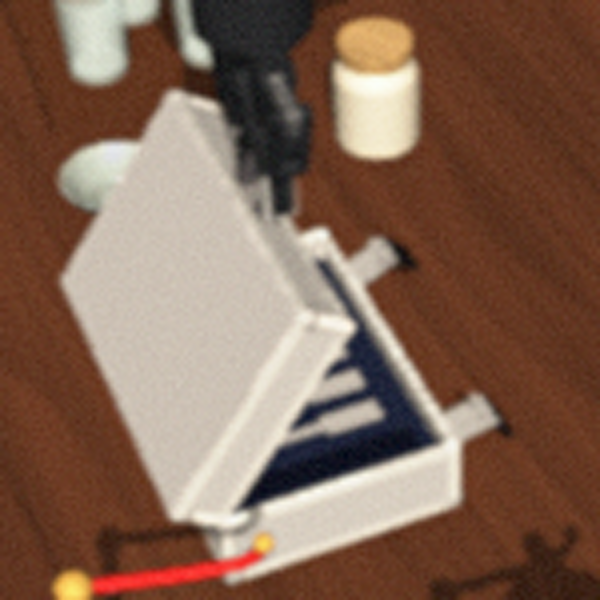

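View pics/wrist24.png

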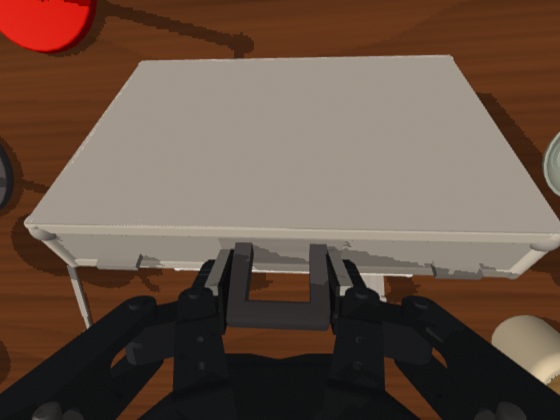

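View pics/t24c.png

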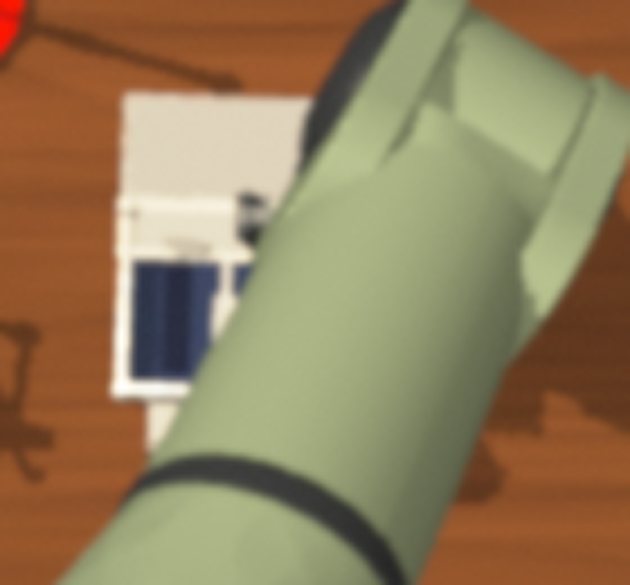

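Both latches are open and the lid is near 56°. I'll measure the lid angle independently from the images.

```bash
cat > lidfit.py <<'E'
from lid import *
def lidpt(x,y,z,th,T=CT):
    t=np.radians(th); # rel hinge: x forward-negative, z up ; front rises
    return case(.085+x*np.cos(t)+z*np.sin(t),y,.06-x*np.sin(t)+z*np.cos(t),T)
def fitang(c,pts,px):
    f=lambda a:(proj(c,[lidpt(*q,a[0],[CT[0]+a[1],CT[1]+a[2],CT[2]]) for q in pts])-px).ravel()
    g=lambda a:np.concatenate([f(a),np.array(a[1:])/.002])
    q=least_squares(g,[56,0,0],x_scale=[1,.001,.001]); print('angle',q.x[0],q.x[1:]*1000,'mm'); print(f(q.x).reshape(-1,2).round(1).tolist())
E
cat > lf24.py <<'E'
from lidfit import *
import pickle
c=pickle.load(open('wrist24.pkl','rb'))
pts=[(0,.125,.04),(0,-.125,.04),(-.17,.125,.04),(-.17,-.125,.04)]
fitang(c,pts,np.array([[141,62],[452,57],[32,224],[556,234]],float))
c=pickle.load(open('scene24.pkl','rb'))
U=lambda p:(np.array(p,float)+.5)/4-.5+np.array((160,130))
fitang(c,[(-.17,-.125,.04),(-.17,.125,.04),(0,.125,.04),(0,-.125,.04),(-.17,.125,0)],U([[175,90],[307,322],[178,517],[63,277],[353,325]]))
E
python3 lf24.py
```

```text
angle 53.03460847421378 [1.6853 0.1616] mm
[[-1.0, -3.5], [-2.2, -4.1], [-4.0, 3.4], [4.8, 3.9]]
angle 54.85292439702024 [-0.2372  1.1427] mm
[[-0.4, 0.0], [-0.4, -1.9], [-1.0, 0.1], [0.3, 0.6], [1.0, 0.4]]
```

Call:
carry_out(
  gripper=[40,40,40],
  travel=[
    [7,0,-3],
    [7,0,-3],
    [1,0,0],
  ],
  spin=[0,0,0],
)

```text
t: 23.35
ee_pos: [0.6158, -0.0973, 0.2188]
eef_rot: [-3.072, -0.025, -0.051]
ft_force: [-4.0, 4.6, 4.2]
grip_width: 0.0432
```

```bash
python3 - <<'E'
from lid import *
import pickle
p=show(); a=ang(p); print(a)
for n in('scene','wrist'):
    c=r.camera_info(n); im=r.capture(n); cv2.imwrite(f'pics/{n}25.png',im[:,:,::-1]); pickle.dump(c,open(n+'25.pkl','wb'))
crop('pics/scene25.png','pics/s25c.png',160,130,150,150,4)
p=show(); print(ang(p))
E
```

```text
t 23.35 [ 0.6158 -0.0973  0.2188] rpy deg [-175.9986   -1.4302   -2.8951] F [-3.9962  4.6412  4.1934] w 0.0432 j7 -1.08 j3 0.70
(np.float64(60.53203966355889), np.float64(0.19952819612172892))
t 23.45 [ 0.6156 -0.0973  0.2188] rpy deg [-175.9981   -1.4297   -2.8941] F [-3.4114  4.7576  0.1286] w 0.0435 j7 -1.08 j3 0.70
(np.float64(60.47206385904633), np.float64(0.19952046135516988))
```

View pics/s25c.png

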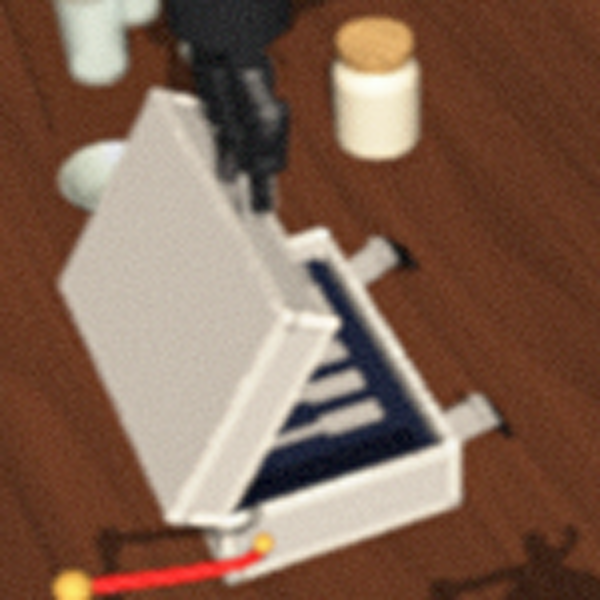

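View pics/wrist25.png

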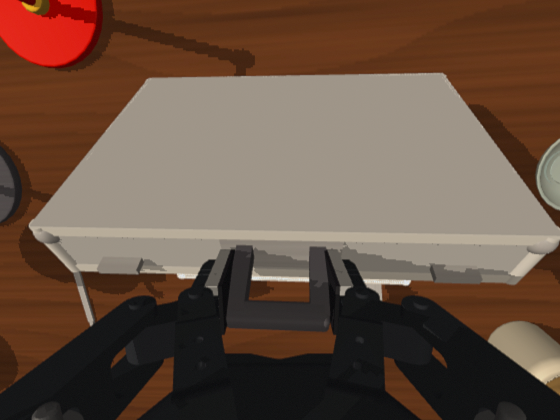

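```bash
cat > lf25.py <<'E'
from lidfit import *
import pickle
pts=[(0,.125,.04),(0,-.125,.04),(-.17,.125,.04),(-.17,-.125,.04)]
fitang(pickle.load(open('wrist25.pkl','rb')),pts,np.array([[148,80],[445,74],[36,228],[554,237]],float))
c=pickle.load(open('scene25.pkl','rb'))
U=lambda p:(np.array(p,float)+.5)/4-.5+np.array((160,130))
fitang(c,[(-.17,-.125,.04),(-.17,.125,.04),(0,.125,.04),(0,-.125,.04),(-.17,.125,0)],U([[155,89],[287,321],[175,517],[60,279],[337,324]]))
# pull point in wrist frame: front bar outer corners (lid frame rel hinge -.210, +-.022, .025+-.005)
for th in (58,59,60,61): print(th,proj(c,[lidpt(-.17,.125,.04,th),lidpt(-.17,-.125,.04,th)]).ravel())
E
python3 lf25.py
```

```text
angle 57.635414115243485 [ 0.9718 -0.1276] mm
[[-0.6, -3.5], [-1.9, -2.1], [-3.8, 2.0], [4.1, 3.4]]
angle 59.10371631651321 [0.0055 0.5782] mm
[[0.1, -0.0], [-0.4, -1.7], [-0.9, 0.8], [0.5, 0.8], [0.7, -0.3]]
58 [232.1458 207.9712 199.5121 151.7459]
59 [230.9902 208.0191 198.462  151.7173]
60 [229.8261 208.0845 197.4056 151.7052]
61 [228.6542 208.1675 196.3434 151.7096]
```

The estimates are 60.5° from kinematics, 59.1° from the scene camera and 57.6° from the wrist camera (poorer residuals). I'll nudge up about 1°.

Call:
carry_out(
  gripper=[40,40,40],
  travel=[
    [4,0,-2],
    [0,0,0],
    [0,0,0],
  ],
  spin=[0,0,0],
  force=50,
)

```text
t: 23.82
ee_pos: [0.6184, -0.0974, 0.22]
eef_rot: [-3.071, -0.021, -0.052]
ft_force: [-1.6, 5.1, -4.7]
grip_width: 0.0432
```

```bash
python3 - <<'E'
from lid import *
import pickle
p=show(); print(ang(p))
for n in('scene','wrist','top'):
    c=r.camera_info(n); im=r.capture(n); cv2.imwrite(f'pics/{n}26.png',im[:,:,::-1]); pickle.dump(c,open(n+'26.pkl','wb'))
crop('pics/scene26.png','pics/s26c.png',160,130,150,150,4)
p=show(); print(ang(p)); print(r.get_obs()['joint_velocities'])
E
```

```text
t 23.82 [ 0.6184 -0.0974  0.22  ] rpy deg [-175.9399   -1.2298   -2.9798] F [-1.6017  5.1207 -4.7264] w 0.0432 j7 -1.08 j3 0.70
(np.float64(61.35831527070319), np.float64(0.19966410372087792))
t 23.98 [ 0.6185 -0.0974  0.2201] rpy deg [-175.9455   -1.2411   -2.9791] F [-1.8305  5.0151 -6.1498] w 0.0433 j7 -1.08 j3 0.70
(np.float64(61.376379255940535), np.float64(0.19966696655139055))
[-0.0001 -0.0005 -0.0011 -0.0001 -0.0002 -0.0022  0.0013]
```

View pics/scene26.png

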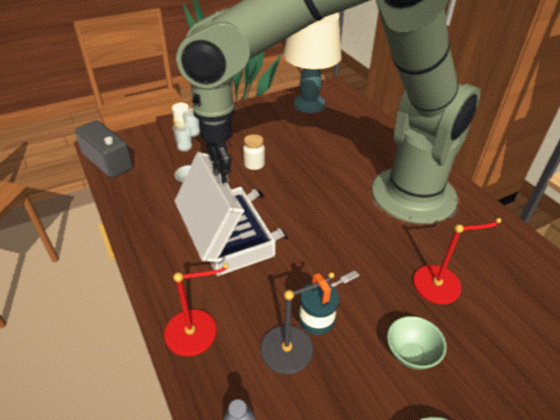

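View pics/s26c.png

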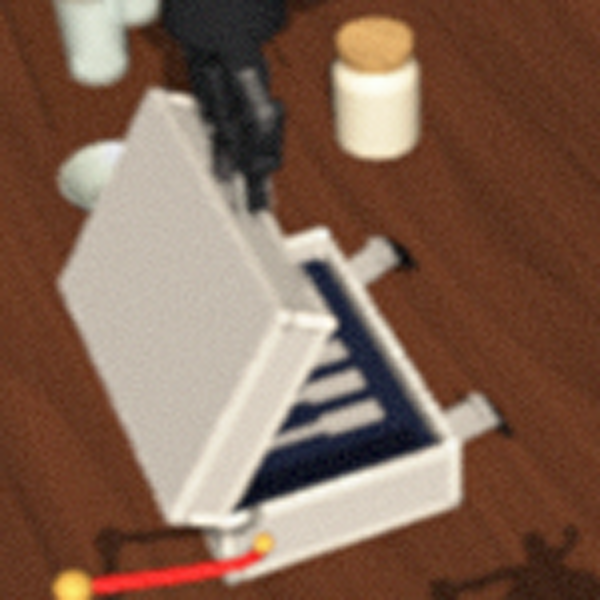

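View pics/wrist26.png

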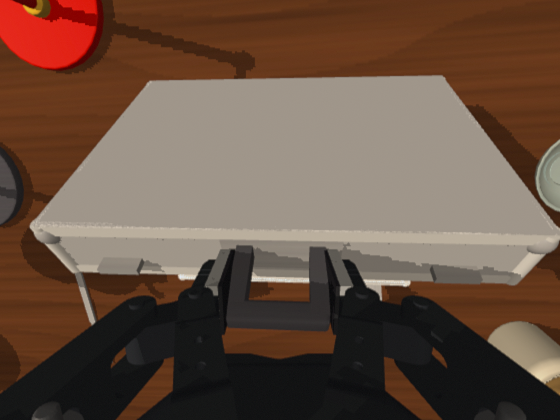

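```bash
python3 - <<'E'
from lidfit import *
import pickle
c=pickle.load(open('scene26.pkl','rb'))
U=lambda p:(np.array(p,float)+.5)/4-.5+np.array((160,130))
fitang(c,[(-.17,-.125,.04),(-.17,.125,.04),(0,.125,.04),(0,-.125,.04),(-.17,.125,0)],U([[153,89],[284,321],[175,517],[60,280],[334,324]]))
print(r.finish_job())
E
```

```text
angle 59.75215712165311 [-0.0589  0.6161] mm
[[-0.1, -0.1], [-0.4, -1.7], [-1.0, 0.9], [0.4, 0.7], [0.9, -0.4]]
the job is handed in; nothing more can be done
None
```

I hung the lantern by its handle on the dark stand's hook and let go of it. I then pressed both latches out and down, raised the lid by its pull to about 60°, and handed the job in at about 24 s still gripping it.

**Last checks**
- **Lantern:** it hangs on the hook in the final scene picture.
- **Latches:** both levers are down; the right one reached its stop.
- **Other things:** the bowl, caddy, fork and red stands look unmoved in the pictures. I did not measure them.

**Checks that disagreed**
- **Lid angle:** the last scene-camera fit gives 59.8° and the arm's kinematics 61.4°. The wrist-camera fit read 57.6° one nudge earlier, with larger errors, and I did not redo it afterwards.
- **Force while seating the lantern:** the push onto the hook briefly read about 60 N at the wrist, more than I intended. That is well under the 120 N wrist limit. It went through the gripped handle onto the hook, so I do not think it counts against the 40 N limit on the arm and gripper body, but I could not confirm that.

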